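# Lay out the jeweller's polishing mat

## Task

Set out the brown leather mat for polishing; the brass strip marks its back edge. Stand the brass doming cube centrally on the steel bench block, the large silver tin centrally on the cork coaster with the small blue tin centred on top of it, lay the red polishing bar flat on the mat midway between block and coaster with its length pointing from one to the other, and stand the amber jar directly behind the bar, midway between the bar and the brass strip. Keep the jar upright all the time, and leave the hammer and the graver where they lie.

Things in the scene. Friction and masses are not known exactly. Their poses are not given: they have to be found in the camera images.
- mat: fixed dark brown leather mat, 240 (its x) x 380 (its y) x 4 mm thick, lying on the bench to the robot's left or right and turned by up to 0.2 rad. Origin: centre of its underside (top face 4 mm higher). Its +x points to the back edge, where a brass strip 12 mm wide (from x = 108 to 120 mm) runs along the whole edge; +y runs along the mat. Coaster and block stand on the mat at its y = +125 and -125 mm (x = 0), either way round
- coaster_top (a point): fixed round cork coaster, 86 mm in diameter, 6 mm thick, on the mat; the point is the centre of its top face
- block_top (a point): fixed flat steel bench block, 80 x 80 x 20 mm, square to the mat, on the mat; the point is the centre of its top face
- cube_center (a point): loose brass doming cube with round dark hollows, edge 40 mm, about 0.45 kg; the point is its centre, its x and y axes are square to its side faces. At the start it and the other four loose things to be placed stand upright on a fixed grey felt, 4 mm thick, on the other side of the robot from the mat, in rows about 120 mm apart in x and 110 mm in y, in any order
- big_tin_center (a point): loose closed round silver (aluminium) tin, 62 mm in diameter, 26 mm high, flat top; the point is its centre, half-way up
- small_tin_center (a point): loose closed round blue tin, 46 mm in diameter, 24 mm high; the point is its centre, half-way up
- bar_center (a point): loose brick-red bar of polishing compound, rigid, 36 (its x) x 80 (its y, lengthwise) x 28 mm high; the point is its centre. At the start its length lies within 0.4 rad of world y
- jar_center (a point): loose closed amber glass jar, 60 mm high over all: straight amber body 46 mm in diameter and 44 mm high with a narrow white paper band, white cap 35 mm in diameter above it; the point is its centre, half-way up
- hammer: bystander: loose hammer with a wooden handle, 240 mm long, lying roughly along world y on the bench beyond the work; origin near its middle, on its underside. To be left alone
- graver: bystander: loose graver with a wooden handle, 160 mm long, lying roughly along world y on the bench beyond the work; origin near its middle, on its underside. To be left alone
Things that resemble listed ones, but are neither listed nor needed, are in the scene too. Leave any green or purple look-alike of the part that bears cube_center alone. What is shaped like the part that bears bar_center but purple or turquoise is not meant.

How it is judged (in metres and radians):
At the end, for the whole second after the job is handed in: Centred within: cube on block 15 mm, big tin on coaster 14, small tin on big tin 13. Bar flat on the mat at the midpoint of block and coaster (15 mm across, 18 along), within 0.26 rad of their line. Jar upright, 43 to 85 mm behind that midpoint, 20 mm sideways. All released, at rest (horizontal distance between cube_center and block_top below 0.015 m and height (world z) of cube_center between 0.04 and 0.048 m and angle between each of cube_center, big_tin_center, small_tin_center, bar_center, jar_center's own z axis and vertical below 0.15 rad and horizontal distance between big_tin_center and coaster_top below 0.014 m and height (world z) of big_tin_center between 0.019 and 0.027 m and horizontal distance between small_tin_center and big_tin_center below 0.013 m and height (world z) of small_tin_center between 0.044 and 0.052 m and x of bar_center in the frame of mat between -0.015 and 0.015 m and y of bar_center in the frame of mat between -0.018 and 0.018 m and angle between the y axis of bar_center and the y axis of mat, either way round below 0.26 rad and height (world z) of bar_center below 0.022 m and x of jar_center in the frame of mat between 0.043 and 0.085 m and y of jar_center in the frame of mat between -0.02 and 0.02 m and height (world z) of jar_center below 0.039 m and linear speed of each of cube, big_tin, small_tin, bar, jar below 0.01 m/s); the robot touches nothing.
It fails at once if the jar is tipped over (angle between jar_center's own z axis and vertical above 0.6 rad).
It fails at once if the hammer is disturbed (distance of hammer from where it was at the start of the episode above 0.03 m).
It fails at once if the graver is disturbed (distance of graver from where it was at the start of the episode above 0.03 m).
It also fails if it takes over 128 s, if anything falls off the work surface, if the arm or the gripper's body presses on something with over 40 N, if the wrist force passes 120 N, or if a joint passes its speed limit or range.

## Robot

A 6-joint arm with a two-finger parallel gripper is mounted at the origin on the work surface. World frame = base frame: x ahead of the robot, y to its left, z up, the work surface at z = 0. Lengths are in mm, angles in rad, forces in N, time in s.
With the tool pointing down it reaches from about 325 to 1000 mm from the base axis. Payload 5.1 kg.
Tool frame: the origin (TCP) lies midway between the tips of the shut fingers; the grasp point (between the pads) lies bot.pinch_z behind it (bot.pinch_z is the distance from the TCP to the grasp point, in mm); z points along the fingers, y is the line along which they close (so a half turn about z gives the same grasp; the last joint's range is limited). The gripper opens to 85 mm and grips with 20 to 120 N. Pads are 22 mm wide; open, the fingers measure 114 mm over their backs; the gripper's body (76 mm by 85 mm) begins 54 mm behind the grasp point. The pads swing forward as they close: fully open they stand 13 mm farther back than shut.
Start: joints at [-1.401, 0.124, 1.65, -0, 1.367, -0.083], TCP at [162.543, -629.337, 231.322] pointing down, gripper open.
Joint ranges: [-2.61, 2.61], [-1.02, 2.33], [0.03, 2.71], [-1.35, 4.49], [0.32, 2.68], [-2.91, 2.91]. Speed limits (rad/s): [2.57, 2.57, 3.14, 3.14, 3.14, 3.14].

## Interface

Orientations are given as a unit quaternion [w, x, y, z].
In Python, from rig import bot gives the robot as it stands.
- The arm moves only by the tool step_arm, never from a script. Its argument "commands" is a list of rows, each an object with "fingers": the finger opening in m, from 0 to 0.0854; "slide": the shift along the tool's x, y, z in m, a list of three; "dr": the turn, a rotation vector about the tool's x, y, z in degrees, a list of three. In form: [{"fingers": fingers, "slide": [x, y, z], "dr": [ax, ay, az]}, ...]. A call has exactly 5 rows; each row is the pose to reach, as a shift and turn from the pose commanded when the call began, along the tool's axes at that moment; what a row does not reach only later rows make up. A row lasts 1/12 s, in which the tool goes at most 41.7 mm and 7.16 degrees, less where a joint would pass 70% of its speed; a pose out of reach is approached as far as the arm can. A call with a gripper value outside its range is refused whole. The fingers move at their own pace and stop on an object; "newtons" is the grip in N (left out, the last holds). Time passes only in rows, so rows that repeat a pose let the fingers close, or fill a call up. It gives the time, the measured TCP pose, the force, the opening and the grip force at its end, in the units of the state.
- bot.read_state(): the state, without advancing time (a new reading comes with each control period).
- bot.camera(name): name is "scene" or "top" or "wrist"; returns the picture (420x560x3 uint8, blue, green, red); there is no depth.
- bot.camera_params(name): a dict with "mtx" (3x3 intrinsics, pixels), "D" ([k1, k2, p1, p2, k3] as OpenCV has them; the pictures are not rectified), "R" (3x3) and "t" (3): a world point X has camera coordinates R X + t; the wrist camera has in their place "hand_eye" (4x4, takes a point from camera to tool coordinates, whose origin is the TCP and whose axes are the flange's). Camera axes: x right, y down, z forward; pixel columns grow to the right and rows downward; lengths in mm; the calibration is good to about 2 mm. A picture is of the moment at which its call begins: read the wrist's pose just before it. camera_params takes no time and is no camera call.
- bot.hand_in(): hands the job in; it is judged then, once.
The state is a dict: "time_s": time; "joints": joint angles; "dq": joint speeds; "effort": joint torques, N m; "ee_pos": TCP position; "eef_rot": TCP orientation; "ft_force": force on the tool from outside, world axes, zero at the start; "moment": the same for the moment, N m; "width": opening from 0.0 (shut) to 1.0 (fully open); "grasp_force": force on a finger pad.
Only numpy, scipy, OpenCV 4.12 (cv2) and the standard library are available. Lean on these libraries where they do the work, as an engineer would, in place of code of your own. Each camera call takes 0.05 s, during which the arm holds its last target. There are 200 camera calls.

## Working session

There is one attempt and no reset: what is moved stays moved. The work goes in short steps, Python scripts to look and compute and a tool call to move; the robot and the scene stay as the last step left them, time stands still between calls to the robot, and variables do not carry over. Pictures are saved under pics/ and viewed, at most 14 in all, crops included, and the job is handed in when it is done.

Besides the shell and the picture viewer there is one more tool, called after ">>>" as name([rows], argument=value, ...), one row to a line, values as JSON. step_arm: Moves the arm, as the interface text tells. Its arguments: {"type":"object","properties":{"commands":{"type":"array","items":{"type":"object","properties":{"fingers":{"type":"number"},"slide":{"type":"array","items":{"type":"number"}},"dr":{"type":"array","items":{"type":"number"}}}}},"newtons":{"type":"number"}},"required":["commands"]}

```bash
mkdir -p pics; ls; python3 - <<'E'
from rig import bot
import cv2
s=bot.read_state(); print(s); print(bot.pinch_z)
for n in ("scene","top","wrist"):
    cv2.imwrite(f"pics/{n}0.png",bot.camera(n)); print(n,bot.camera_params(n))
E
```

```text
pics
{'time_s': 0.0, 'joints': array([-1.40063106e+00,  1.24492214e-01,  1.65167997e+00, -4.84114948e-06,
        1.36750879e+00, -8.25816122e-02]), 'dq': array([-0.00013641,  0.00018315,  0.00092524,  0.00029635,  0.00164609,
       -0.00130379]), 'effort': array([-1.62710247e-03, -4.23611033e+01, -3.65455306e+01, -2.38299854e-04,
        6.74153765e-03, -6.02009365e-06]), 'ee_pos': array([ 162.41938561, -628.74420242,  230.0578395 ]), 'eef_rot': array([-1.04305494e-03,  9.92024895e-01,  1.26037760e-01, -4.80789988e-05]), 'ft_force': array([-0.19841245, -0.49302893,  0.54725451]), 'moment': array([-0.00258259,  0.01348622, -0.00510149]), 'grasp_force': 0.0, 'width': 0.9989302077253858}
18.700000000000003
scene {'mtx': array([[395.49487369,   0.        , 283.93943038],
       [  0.        , 395.49487369, 215.60758136],
       [  0.        ,   0.        ,   1.        ]]), 'D': array([-0.00035283,  0.        ,  0.        ,  0.        ,  0.        ]), 'R': array([[ 0.35673407,  0.93420513,  0.001258  ],
       [ 0.75734425, -0.28840932, -0.5858752 ],
       [-0.54696479,  0.20995439, -0
[... 425 characters left out ...]
.18555034,  0.00116631, -0.98263407]]), 't': array([  69.80490496,  555.07928899, 1339.99289289])}
wrist {'mtx': array([[367.49988863,   0.        , 284.97390472],
       [  0.        , 367.49988863, 214.97400138],
       [  0.        ,   0.        ,   1.        ]]), 'D': array([-0.03032351,  0.        ,  0.        ,  0.        ,  0.        ]), 'hand_eye': array([[ 4.22875489e-04, -9.59156829e-01, -2.82874526e-01,
         7.11596606e+01],
       [ 9.99999887e-01,  3.44323728e-04,  3.27406600e-04,
        -6.85473297e-01],
       [-2.16633865e-04, -2.82874633e-01,  9.59156867e-01,
        -1.41735797e+02],
       [ 0.00000000e+00,  0.00000000e+00,  0.00000000e+00,
         1.00000000e+00]])}
```

View pics/top0.png

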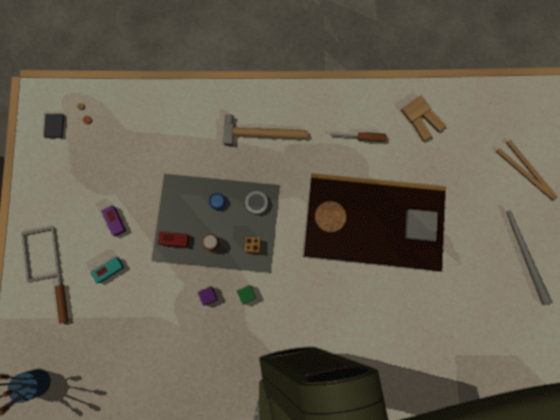

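View pics/scene0.png

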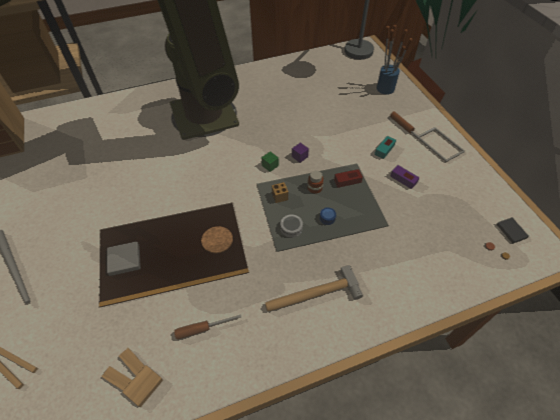

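View pics/wrist0.png

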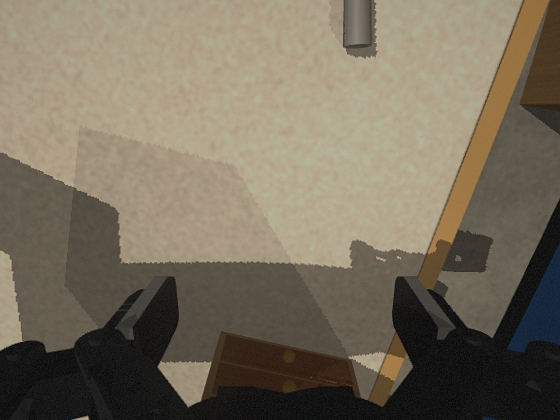

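The top view shows the grey felt with the blue tin (218,202), silver tin (257,203), bar (173,240), jar (210,242) and cube (252,245). The mat is on the robot's right (−y), with the coaster at (330,216), the block at (421,225) and the brass strip along its upper, +x edge. The hammer and graver lie beyond, and the purple, green and turquoise items are decoys. The scene view agrees with this. The wrist view shows only bare bench and the fingers.

```bash
cat > h.py <<'E'
import numpy as np, cv2
from rig import bot
from scipy.spatial.transform import Rotation as Ro
def pose():
    s=bot.read_state(); q=s["eef_rot"]; return Ro.from_quat([q[1],q[2],q[3],q[0]]).as_matrix(), s["ee_pos"]
def ext(n,pz=None):
    p=bot.camera_params(n)
    if n!="wrist": return p,p["R"].T,-p["R"].T@p["t"]
    R,t=pz; H=p["hand_eye"]; return p,R@H[:3,:3],R@H[:3,3]+t
def cast(n,uv,z,pz=None):
    p,Rc,c=ext(n,pz)
    u=cv2.undistortPoints(np.float64(uv).reshape(-1,1,2),p["mtx"],p["D"])[:,0]
    d=np.c_[u,np.ones(len(u))]@Rc.T
    return c+d*((z-c[2])/d[:,2])[:,None]
def blobs(im,lo,hi,roi,amin=20):
    hsv=cv2.cvtColor(im,cv2.COLOR_BGR2HSV); m=cv2.inRange(hsv,np.array(lo),np.array(hi))
    k=np.zeros_like(m); x0,y0,x1,y1=roi; k[y0:y1,x0:x1]=m[y0:y1,x0:x1]
    cs=cv2.findContours(k,cv2.RETR_EXTERNAL,cv2.CHAIN_APPROX_NONE)[0]
    return sorted([c for c in cs if cv2.contourArea(c)>amin],key=cv2.contourArea,reverse=True)
E
python3 - <<'E'
from h import *
im=cv2.imread("pics/top0.png"); hsv=cv2.cvtColor(im,cv2.COLOR_BGR2HSV)
for n,(u,v) in dict(blue=(218,202),silver=(257,203),silrim=(247,203),bar=(180,240),jarcap=(210,242),cube=(247,240),coast=(330,216),block=(421,225),mat=(375,220),felt=(200,220),strip=(375,182)).items(): print(n,hsv[v,u])
np.set_printoptions(precision=1,suppress=True)
big=cv2.resize(im[165:285,145:455],None,fx=2.58,fy=2.58,interpolation=cv2.INTER_CUBIC)
cv2.imwrite("pics/crop0.png",big)
for n,uv,z in [("blue",(218,201),28),("silver",(257,203),30),("bar",(173.5,239),32),("cap",(210,241),64),("cube",(252,243),44),("coast",(330.5,216.5),10),("block",(421.5,225),24)]:
    print(n,cast("top",uv,z)[0])
for n,uv,z in [("blue",(328,214),28),("silver",(291,224),30),("bar",(349,177),32),("cap",(316,177),64),("cube",(280,187),44),("coast",(217,239),10),("block",(123,257),24)]:
    print("sc",n,cast("scene",uv,z)[0])
E
```

```text
blue [106 120  98]
silver [36 20 63]
silrim [ 27  28 101]
bar [  3 182  80]
jarcap [ 21  47 124]
cube [ 18 180  61]
coast [ 14 145 104]
block [25 35 80]
mat [  5 184  25]
felt [30 30 68]
strip [ 17 166  92]
blue [574.3 215.5  28. ]
silver [567.9 107.3  30. ]
bar [468.4 334.4  32. ]
cap [458.6 231.2  64. ]
cube [455.1 120.1  44. ]
coast [532.6 -97.6  10. ]
block [ 505.9 -344.1   24. ]
sc blue [578.9 219.6  28. ]
sc silver [574.9 108.6  30. ]
sc bar [477.8 335.3  32. ]
sc cap [467.5 228.6  64. ]
sc cube [449.9 122.9  44. ]
sc coast [536.2 -95.4  10. ]
sc block [ 511.8 -342.1   24. ]
```

View pics/crop0.png

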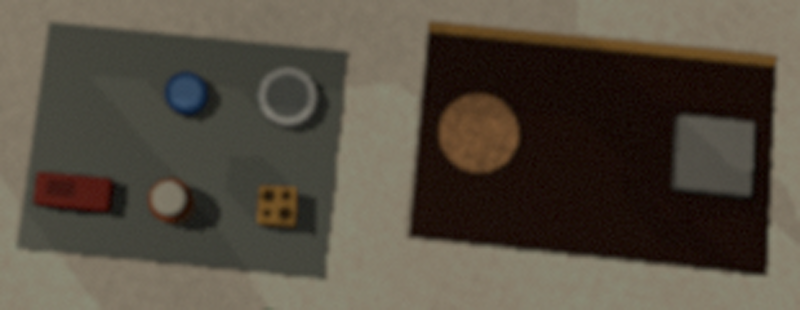

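The crop shows all five items clear of each other, with the coaster-side item spacing consistent. The coaster-to-block distance comes out at 248 mm against the nominal 250. I'll refine the centres and angles with masks.

```bash
python3 - <<'E'
from h import *
np.set_printoptions(precision=2,suppress=True)
im=cv2.imread("pics/top0.png")
def rep(n,lo,hi,roi,z):
    c=blobs(im,lo,hi,roi)[0]; pts=cast("top",c[:,0],z)[:,:2].astype(np.float32)
    r=cv2.minAreaRect(pts); print(n,"rect",np.array(r[0]),np.array(r[1]),round(r[2],1),"circ",np.round(cv2.minEnclosingCircle(pts),1) if 0 else [round(v,1) for v in (*cv2.minEnclosingCircle(pts)[0],cv2.minEnclosingCircle(pts)[1])])
rep("blue",(95,80,50),(120,255,255),(200,185,236,220),28)
rep("silver",(0,0,82),(179,60,255),(240,187,274,219),30)
rep("bar",(0,140,50),(8,255,255),(155,225,192,252),32)
rep("cap",(10,0,95),(30,110,255),(198,228,222,256),64)
rep("cube",(10,120,70),(25,255,255),(240,230,268,260),44)
rep("coast",(8,90,60),(22,220,255),(312,197,350,236),10)
rep("block",(0,0,50),(179,90,255),(402,205,441,243),24)
rep("strip",(10,120,60),(25,255,255),(306,170,450,193),4)
E
```

```text
blue rect [575.76 219.73] [42.65 41.61] 0.8 circ [575.7, 219.8, 22.4]
silver rect [570.84 111.45] [58.26 62.16] 89.9 circ [571.7, 111.1, 31.9]
bar rect [468.52 336.65] [77.51 34.18] 84.0 circ [468.2, 336.6, 40.2]
cap rect [458.65 233.82] [32.33 31.91] 1.0 circ [458.5, 233.5, 17.7]
cube rect [452.43 120.17] [38.03 37.92] 89.8 circ [451.4, 120.3, 25.7]
coast rect [534.21 -96.26] [83.76 85.27] 88.9 circ [533.5, -96.4, 44.0]
block rect [ 507.37 -343.58] [82.65 80.89] 84.1 circ [506.0, -344.2, 55.1]
strip rect [ 632.51 -233.43] [372.62  12.14] 83.9 circ [632.4, -233.4, 186.4]
```

>>> step_arm([
  {"fingers": 0.085, "slide": [0, 0, -0.02], "dr": [0, 0, -7]},
  {"fingers": 0.085, "slide": [0, 0, -0.02], "dr": [0, 0, -14]},
  {"fingers": 0.085, "slide": [0, 0, -0.02], "dr": [0, 0, -21]},
  {"fingers": 0.085, "slide": [0, 0, -0.02], "dr": [0, 0, -28]},
  {"fingers": 0.085, "slide": [0, 0, -0.02], "dr": [0, 0, -35]},
])

```text
time_s: 0.57
ee_pos: [162.5, -629.1, 250.9]
eef_rot: [-0.0, 0.907, 0.421, 0.0]
ft_force: [-0.7, 0.0, -0.3]
width: 0.998
grasp_force: 0.0
```

>>> step_arm([
  {"fingers": 0.085, "slide": [0, 0, 0], "dr": [0, 0, -7]},
  {"fingers": 0.085, "slide": [0, 0, 0], "dr": [0, 0, -14]},
  {"fingers": 0.085, "slide": [0, 0, 0], "dr": [0, 0, -21]},
  {"fingers": 0.085, "slide": [0, 0, 0], "dr": [0, 0, -28]},
  {"fingers": 0.085, "slide": [0, 0, 0], "dr": [0, 0, -35]},
])

```text
time_s: 0.98
ee_pos: [162.5, -629.1, 250.8]
eef_rot: [-0.0, 0.738, 0.674, 0.0]
ft_force: [0.7, 0.4, 0.6]
width: 0.99
grasp_force: 0.0
```

>>> step_arm([
  {"fingers": 0.085, "slide": [0, 0, 0], "dr": [0, 0, -5.5]},
  {"fingers": 0.085, "slide": [0.025, 0.03, 0], "dr": [0, 0, -5.5]},
  {"fingers": 0.085, "slide": [0.05, 0.06, 0], "dr": [0, 0, -5.5]},
  {"fingers": 0.085, "slide": [0.075, 0.09, 0], "dr": [0, 0, -5.5]},
  {"fingers": 0.085, "slide": [0.1, 0.12, 0], "dr": [0, 0, -5.5]},
])

```text
time_s: 1.4
ee_pos: [292.5, -540.2, 250.9]
eef_rot: [-0.0, 0.708, 0.707, 0.0]
ft_force: [0.2, -0.3, 0.1]
width: 0.991
grasp_force: 0.0
```

>>> step_arm([
  {"fingers": 0.085, "slide": [0, 0, 0], "dr": [0, 0, 6]},
  {"fingers": 0.085, "slide": [0, 0.02, 0.01], "dr": [0, 0, 6]},
  {"fingers": 0.085, "slide": [0, 0.04, 0.02], "dr": [0, 0, 6]},
  {"fingers": 0.085, "slide": [0, 0.06, 0.03], "dr": [0, 0, 6]},
  {"fingers": 0.085, "slide": [0, 0.08, 0.04], "dr": [0, 0, 6]},
])

```text
time_s: 1.82
ee_pos: [372.4, -541.0, 210.5]
eef_rot: [-0.0, 0.743, 0.669, 0.0]
ft_force: [-0.3, 0.3, -0.3]
width: 0.993
grasp_force: 0.0
```

>>> step_arm([
  {"fingers": 0.085, "slide": [0.035, 0, 0], "dr": [0, 0, 0]},
  {"fingers": 0.085, "slide": [0.07, 0, 0], "dr": [0, 0, 0]},
  {"fingers": 0.085, "slide": [0.105, 0, 0], "dr": [0, 0, 0]},
  {"fingers": 0.085, "slide": [0.14, 0, 0], "dr": [0, 0, 0]},
  {"fingers": 0.085, "slide": [0.175, 0, 0], "dr": [0, 0, 0]},
])

```text
time_s: 2.23
ee_pos: [389.7, -365.6, 210.6]
eef_rot: [-0.001, 0.743, 0.669, 0.0]
ft_force: [0.8, 0.4, 0.5]
width: 0.993
grasp_force: 0.0
```

>>> step_arm([
  {"fingers": 0.085, "slide": [0.035, 0, 0], "dr": [0, 0, 0]},
  {"fingers": 0.085, "slide": [0.07, 0, 0], "dr": [0, 0, 0]},
  {"fingers": 0.085, "slide": [0.105, 0, 0], "dr": [0, 0, 0]},
  {"fingers": 0.085, "slide": [0.14, 0, 0], "dr": [0, 0, 0]},
  {"fingers": 0.085, "slide": [0.175, 0, 0], "dr": [0, 0, 0]},
])

```text
time_s: 2.65
ee_pos: [407.9, -191.6, 211.1]
eef_rot: [-0.0, 0.743, 0.669, 0.0]
ft_force: [0.7, 0.8, -0.2]
width: 0.993
grasp_force: 0.0
```

>>> step_arm([
  {"fingers": 0.085, "slide": [0.035, 0, 0], "dr": [0, 0, 0]},
  {"fingers": 0.085, "slide": [0.07, 0, 0], "dr": [0, 0, 0]},
  {"fingers": 0.085, "slide": [0.105, 0, 0], "dr": [0, 0, 0]},
  {"fingers": 0.085, "slide": [0.14, 0, 0], "dr": [0, 0, 0]},
  {"fingers": 0.085, "slide": [0.175, 0, 0], "dr": [0, 0, 0]},
])

```text
time_s: 3.07
ee_pos: [426.2, -17.6, 211.2]
eef_rot: [0.0, 0.743, 0.669, 0.0]
ft_force: [1.4, 0.5, -0.2]
width: 0.99
grasp_force: 0.0
```

>>> step_arm([
  {"fingers": 0.085, "slide": [0.035, 0, 0], "dr": [0, 0, 0]},
  {"fingers": 0.085, "slide": [0.07, 0, 0], "dr": [0, 0, 0]},
  {"fingers": 0.085, "slide": [0.105, 0, 0], "dr": [0, 0, 0]},
  {"fingers": 0.085, "slide": [0.14, 0, 0], "dr": [0, 0, 0]},
  {"fingers": 0.085, "slide": [0.175, 0, 0], "dr": [0, 0, 0]},
])

```text
time_s: 3.48
ee_pos: [444.6, 156.6, 211.2]
eef_rot: [0.0, 0.743, 0.669, 0.0]
ft_force: [0.6, -0.8, -1.0]
width: 0.999
grasp_force: 0.0
```

>>> step_arm([
  {"fingers": 0.085, "slide": [0.03, 0, 0], "dr": [0, 0, 0]},
  {"fingers": 0.085, "slide": [0.06, 0.02, 0], "dr": [0, 0, 0]},
  {"fingers": 0.085, "slide": [0.09, 0.04, 0], "dr": [0, 0, 0]},
  {"fingers": 0.085, "slide": [0.12, 0.05, 0], "dr": [0, 0, 0]},
  {"fingers": 0.085, "slide": [0.12, 0.05, 0], "dr": [0, 0, 0]},
])

```text
time_s: 3.9
ee_pos: [508.6, 272.7, 210.6]
eef_rot: [-0.001, 0.742, 0.67, 0.0]
ft_force: [-0.9, 0.3, -0.2]
width: 0.996
grasp_force: 0.0
```

```bash
python3 - <<'E'
from h import *
pz=pose(); im=bot.camera("wrist"); cv2.imwrite("pics/w1.png",im); np.savez("w1.npz",R=pz[0],t=pz[1]); print(pz[1])
E
```

```text
[508.58116964 272.66774028 210.5620808 ]
```

View pics/w1.png

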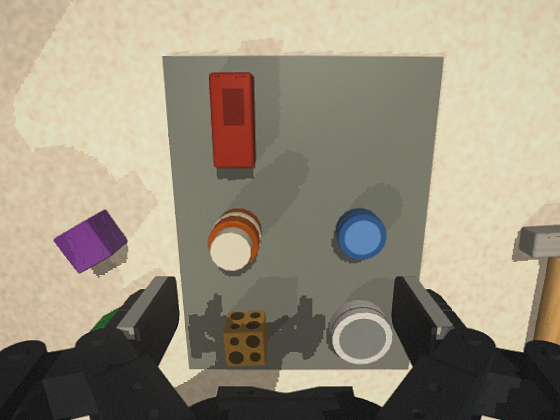

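The wrist view shows the bar's top face spanning (212,73)–(255,167), the jar cap at (231,251), the blue tin's top at (364,237), the silver tin's top ring at (361,338) and the cube's top face around (246,350).

```bash
python3 - <<'E'
from h import *
np.set_printoptions(precision=1,suppress=True)
f=np.load("w1.npz"); pz=(f["R"],f["t"]); im=cv2.imread("pics/w1.png")
M=np.array([519.8,-220.5]); a=np.radians(6.07); ex=np.array([np.cos(a),-np.sin(a)]); ey=np.array([np.sin(a),np.cos(a)])
def rep(n,P): print(n,P,"xm,ym",np.array([(P[:2]-M)@ex,(P[:2]-M)@ey]))
rep("tcp",pz[1])
for n,uv,z in [("jar",(231,251),64),("blue",(364,237),28),("silver",(361,338),30),("cube",(246,350),44),("bar",(233,120),32)]: rep(n,cast("wrist",uv,z,pz)[0])
c=blobs(im,(0,140,50),(8,255,255),(200,60,265,172))[0]
r=cv2.minAreaRect(cast("wrist",c[:,0],32,pz)[:,:2].astype(np.float32)); print("bar",r)
q=cast("wrist",[(227,335),(264,333),(267,363),(228,366)],44,pz); print("cube",q[:,:2].tolist())
E
```

```text
tcp [508.6 272.7 210.6] xm,ym [-63.3 489.2]
jar [457.9 233.4  64. ] xm,ym [-109.6  444.8]
blue [576.8 220.8  28. ] xm,ym [ 10.  444.8]
silver [569.2 112.4  30. ] xm,ym [ 13.9 336.2]
cube [453.5 120.3  44. ] xm,ym [-102.   331.9]
bar [470.1 338.7  32. ] xm,ym [-108.5  550.8]
bar ((469.55987548828125, 337.8371887207031), (78.27754211425781, 36.449764251708984), 84.3795394897461)
cube [[437.35171150651416, 139.12936237497857], [473.4184130468982, 137.8068520917735], [472.2806535670375, 103.02998945857215], [432.97469724535824, 103.30604437127906]]
```

>>> step_arm([
  {"fingers": 0.085, "slide": [0.03, -0.023, 0.02], "dr": [0, 0, 0]},
  {"fingers": 0.085, "slide": [0.0605, -0.046, 0.04], "dr": [0, 0, 0]},
  {"fingers": 0.085, "slide": [0.0605, -0.046, 0.07], "dr": [0, 0, 0]},
  {"fingers": 0.085, "slide": [0.0605, -0.046, 0.1], "dr": [0, 0, 0]},
  {"fingers": 0.085, "slide": [0.0605, -0.046, 0.13], "dr": [0, 0, 0]},
])

```text
time_s: 4.37
ee_pos: [467.0, 333.5, 80.4]
eef_rot: [0.0, 0.743, 0.669, 0.0]
ft_force: [-0.1, -0.2, -0.2]
width: 0.996
grasp_force: 0.0
```

>>> step_arm([
  {"fingers": 0.085, "slide": [0, 0, 0.025], "dr": [0, 0, 0]},
  {"fingers": 0.085, "slide": [0, 0, 0.045], "dr": [0, 0, 0]},
  {"fingers": 0.085, "slide": [0, 0, 0.065], "dr": [0, 0, 0]},
  {"fingers": 0.085, "slide": [0, 0, 0.076], "dr": [0, 0, 0]},
  {"fingers": 0.085, "slide": [0, 0, 0.076], "dr": [0, 0, 0]},
])

```text
time_s: 4.78
ee_pos: [465.5, 331.8, 2.3]
eef_rot: [-0.001, 0.743, 0.669, -0.003]
ft_force: [-0.2, -1.2, -0.4]
width: 0.996
grasp_force: 0.0
```

>>> step_arm([
  {"fingers": 0.02, "slide": [0, 0, 0], "dr": [0, 0, 0]},
  {"fingers": 0.02, "slide": [0, 0, 0], "dr": [0, 0, 0]},
  {"fingers": 0.02, "slide": [0, 0, 0], "dr": [0, 0, 0]},
  {"fingers": 0.02, "slide": [0, 0, 0], "dr": [0, 0, 0]},
  {"fingers": 0.02, "slide": [0, 0, 0], "dr": [0, 0, 0]},
], newtons=50)

```text
time_s: 5.2
ee_pos: [469.1, 334.6, 7.1]
eef_rot: [0.0, 0.743, 0.669, 0.002]
ft_force: [0.2, -1.0, 3.9]
width: 0.416
grasp_force: 52.7
```

>>> step_arm([
  {"fingers": 0.02, "slide": [0, 0, 0], "dr": [0, 0, 0]},
  {"fingers": 0.02, "slide": [0, 0, 0], "dr": [0, 0, 0]},
  {"fingers": 0.02, "slide": [0, 0, 0], "dr": [0, 0, 0]},
  {"fingers": 0.02, "slide": [0, 0, 0], "dr": [0, 0, 0]},
  {"fingers": 0.02, "slide": [0, 0, 0], "dr": [0, 0, 0]},
])

```text
time_s: 5.62
ee_pos: [469.1, 334.6, 7.1]
eef_rot: [0.0, 0.743, 0.669, 0.001]
ft_force: [-0.4, -1.4, 6.2]
width: 0.413
grasp_force: 52.9
```

>>> step_arm([
  {"fingers": 0.02, "slide": [0, 0, -0.02], "dr": [0, 0, 0]},
  {"fingers": 0.02, "slide": [0, 0, -0.05], "dr": [0, 0, 0]},
  {"fingers": 0.02, "slide": [0, 0, -0.08], "dr": [0, 0, 0]},
  {"fingers": 0.02, "slide": [0, 0, -0.11], "dr": [0, 0, 0]},
  {"fingers": 0.02, "slide": [0, 0, -0.12], "dr": [0, 0, 0]},
])

```text
time_s: 6.03
ee_pos: [469.8, 335.1, 130.1]
eef_rot: [0.001, 0.743, 0.669, 0.003]
ft_force: [0.8, 0.5, -1.0]
width: 0.412
grasp_force: 52.0
```

>>> step_arm([
  {"fingers": 0.02, "slide": [-0.03, 0.006, 0], "dr": [0, 0, 0]},
  {"fingers": 0.02, "slide": [-0.065, 0.013, 0], "dr": [0, 0, 0]},
  {"fingers": 0.02, "slide": [-0.1, 0.02, 0], "dr": [0, 0, 0]},
  {"fingers": 0.02, "slide": [-0.135, 0.027, 0], "dr": [0, 0, 0]},
  {"fingers": 0.02, "slide": [-0.17, 0.034, 0], "dr": [0, 0, 0]},
])

```text
time_s: 6.45
ee_pos: [482.7, 159.7, 123.7]
eef_rot: [-0.001, 0.743, 0.669, -0.001]
ft_force: [0.3, 0.1, -1.9]
width: 0.411
grasp_force: 51.9
```

>>> step_arm([
  {"fingers": 0.02, "slide": [-0.035, 0.007, 0], "dr": [0, 0, 0]},
  {"fingers": 0.02, "slide": [-0.07, 0.014, 0], "dr": [0, 0, 0]},
  {"fingers": 0.02, "slide": [-0.105, 0.021, 0], "dr": [0, 0, 0]},
  {"fingers": 0.02, "slide": [-0.14, 0.028, 0], "dr": [0, 0, 0]},
  {"fingers": 0.02, "slide": [-0.175, 0.035, 0], "dr": [0, 0, 0]},
])

```text
time_s: 6.87
ee_pos: [499.2, -18.0, 123.8]
eef_rot: [-0.001, 0.743, 0.669, -0.001]
ft_force: [1.1, -0.2, -1.4]
width: 0.411
grasp_force: 51.9
```

>>> step_arm([
  {"fingers": 0.02, "slide": [-0.035, 0.007, 0], "dr": [0, 0, 0]},
  {"fingers": 0.02, "slide": [-0.07, 0.014, 0], "dr": [0, 0, 0]},
  {"fingers": 0.02, "slide": [-0.105, 0.021, 0], "dr": [0, 0, 0]},
  {"fingers": 0.02, "slide": [-0.14, 0.028, 0], "dr": [0, 0, 0]},
  {"fingers": 0.02, "slide": [-0.175, 0.035, 0], "dr": [0, 0, 0]},
])

```text
time_s: 7.28
ee_pos: [515.8, -195.5, 123.7]
eef_rot: [-0.001, 0.743, 0.669, -0.0]
ft_force: [0.0, -0.5, -1.9]
width: 0.408
grasp_force: 51.9
```

>>> step_arm([
  {"fingers": 0.02, "slide": [-0.02, 0.005, 0.01], "dr": [0, 0, 0]},
  {"fingers": 0.02, "slide": [-0.03, 0.005, 0.02], "dr": [0, 0, 0]},
  {"fingers": 0.02, "slide": [-0.03, 0.005, 0.03], "dr": [0, 0, 0]},
  {"fingers": 0.02, "slide": [-0.03, 0.005, 0.03], "dr": [0, 0, 0]},
  {"fingers": 0.02, "slide": [-0.03, 0.005, 0.03], "dr": [0, 0, 0]},
])

```text
time_s: 7.7
ee_pos: [517.2, -222.5, 93.1]
eef_rot: [-0.002, 0.743, 0.669, -0.001]
ft_force: [0.6, 0.7, -1.4]
width: 0.411
grasp_force: 51.9
```

```bash
cat >> h.py <<'E'
M=np.array([519.8,-220.5]); a=np.radians(6.07); ex=np.array([np.cos(a),-np.sin(a)]); ey=np.array([np.sin(a),np.cos(a)])
def mt(P): return np.array([(P[:2]-M)@ex,(P[:2]-M)@ey])
def snap(n):
    pz=pose(); im=bot.camera("wrist"); cv2.imwrite(f"pics/{n}.png",im); np.savez(n+".npz",R=pz[0],t=pz[1])
    print("tcp",pz[1].round(1),"xm,ym",mt(pz[1]).round(1),"az",np.degrees(np.arctan2(pz[0][1,0],pz[0][0,0])).round(2)); return im,pz
E
python3 - <<'E'
from h import *
snap("w2")
E
```

```text
tcp [ 517.2 -222.5   93.1] xm,ym [-2.4 -2.3] az 84.04
```

View pics/w2.png

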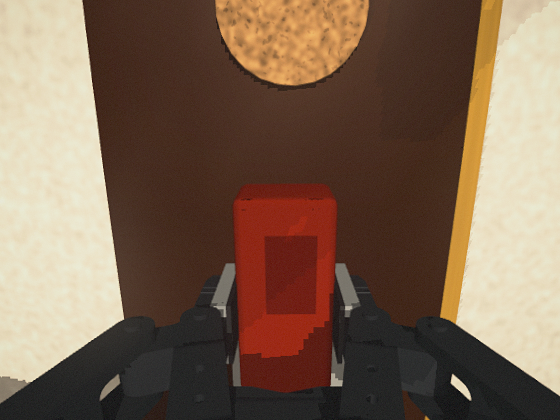

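The bar is held square over the mat, with the coaster above it at (292,5) and the strip on the right. I'll lower it.

>>> step_arm([
  {"fingers": 0.02, "slide": [0, 0.002, 0.025], "dr": [0, 0, 0]},
  {"fingers": 0.02, "slide": [0, 0.002, 0.05], "dr": [0, 0, 0]},
  {"fingers": 0.02, "slide": [0, 0.002, 0.07], "dr": [0, 0, 0]},
  {"fingers": 0.02, "slide": [0, 0.002, 0.08], "dr": [0, 0, 0]},
  {"fingers": 0.02, "slide": [0, 0.002, 0.085], "dr": [0, 0, 0]},
])

```text
time_s: 8.17
ee_pos: [519.8, -223.1, 8.9]
eef_rot: [-0.001, 0.743, 0.67, -0.0]
ft_force: [-0.4, -0.1, -0.9]
width: 0.409
grasp_force: 51.9
```

>>> step_arm([
  {"fingers": 0.02, "slide": [0, 0, 0], "dr": [0, 0, 0]},
  {"fingers": 0.06, "slide": [0, 0, 0], "dr": [0, 0, 0]},
  {"fingers": 0.06, "slide": [0, 0, 0], "dr": [0, 0, 0]},
  {"fingers": 0.06, "slide": [0, 0, 0], "dr": [0, 0, 0]},
  {"fingers": 0.06, "slide": [0, 0, 0], "dr": [0, 0, 0]},
])

```text
time_s: 8.58
ee_pos: [521.7, -225.3, 11.9]
eef_rot: [0.001, 0.743, 0.669, 0.0]
ft_force: [0.1, 0.4, 0.6]
width: 0.696
grasp_force: 0.0
```

>>> step_arm([
  {"fingers": 0.06, "slide": [0, 0, -0.02], "dr": [0, 0, 0]},
  {"fingers": 0.06, "slide": [0, 0, -0.05], "dr": [0, 0, 0]},
  {"fingers": 0.06, "slide": [0, 0, -0.08], "dr": [0, 0, 0]},
  {"fingers": 0.085, "slide": [0, 0, -0.11], "dr": [0, 0, 0]},
  {"fingers": 0.085, "slide": [0, 0, -0.14], "dr": [0, 0, 0]},
])

```text
time_s: 9.0
ee_pos: [520.6, -224.8, 152.5]
eef_rot: [0.001, 0.743, 0.669, 0.0]
ft_force: [0.5, 0.6, 0.4]
width: 0.953
grasp_force: 0.0
```

```bash
python3 - <<'E'
from h import *
im,pz=snap("w3")
c=blobs(im,(0,140,50),(8,255,255),(180,60,380,420))[0]
P=cast("wrist",c[:,0],32,pz)[:,:2]; r=cv2.minAreaRect(P.astype(np.float32)); print("bar",mt(np.array(r[0])),r)
c=blobs(im,(8,90,60),(22,220,255),(180,0,420,200))[0]; (u,v),rad=cv2.minEnclosingCircle(c); print(u,v,rad,mt(cast("wrist",(u,v),10,pz)[0]))
E
```

```text
tcp [ 520.6 -224.8  152.5] xm,ym [ 1.3 -4.2] az 83.97
bar [ 1.81405138 -0.56680119] ((521.5439453125, -221.2554473876953), (72.29200744628906, 88.17272186279297), 28.713409423828125)
299.5 99.5 155.50091552734375 [11.1637085  73.23896396]
```

View pics/w3.png

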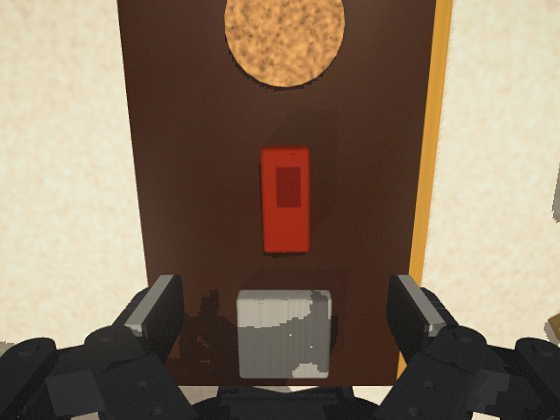

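The bar lies flat with its top face at (262,149)–(309,252). The block's top face is about (238,299)–(330,377) and the coaster is centred near (285,28).

```bash
python3 - <<'E'
from h import *
f=np.load("w3.npz"); pz=(f["R"],f["t"])
for n,uv,z in [("bar",(286,200),32),("block",(284,338),24),("coast",(285,28),10),("coastL",(226,25),10),("coastR",(344,25),10),("coastB",(285,87),10)]: print(n,mt(cast("wrist",uv,z,pz)[0]).round(1))
E
```

```text
bar [1.2 2.1]
block [  -0.2 -121.3]
coast [  0.4 121.8]
coastL [-41.2 123.7]
coastR [ 42.  123.9]
coastB [ 0.4 82. ]
```

>>> step_arm([
  {"fingers": 0.085, "slide": [0, 0, 0], "dr": [0, 0, 7]},
  {"fingers": 0.085, "slide": [0, 0, 0], "dr": [0, 0, 14]},
  {"fingers": 0.085, "slide": [0, 0, 0], "dr": [0, 0, 21]},
  {"fingers": 0.085, "slide": [0, 0, 0], "dr": [0, 0, 28]},
  {"fingers": 0.085, "slide": [0, 0, 0], "dr": [0, 0, 35]},
])

```text
time_s: 9.47
ee_pos: [520.8, -224.9, 151.0]
eef_rot: [0.001, 0.911, 0.412, 0.0]
ft_force: [0.8, 0.2, -0.6]
width: 0.996
grasp_force: 0.0
```

>>> step_arm([
  {"fingers": 0.085, "slide": [0, 0, 0], "dr": [0, 0, 7]},
  {"fingers": 0.085, "slide": [0, 0, 0], "dr": [0, 0, 14]},
  {"fingers": 0.085, "slide": [0, 0, 0], "dr": [0, 0, 21]},
  {"fingers": 0.085, "slide": [0, 0, 0], "dr": [0, 0, 28]},
  {"fingers": 0.085, "slide": [0, 0, 0], "dr": [0, 0, 35]},
])

```text
time_s: 9.88
ee_pos: [520.8, -224.9, 150.9]
eef_rot: [0.0, 0.993, 0.119, 0.0]
ft_force: [-0.6, 0.6, -0.1]
width: 0.995
grasp_force: 0.0
```

>>> step_arm([
  {"fingers": 0.085, "slide": [0, 0, 0], "dr": [0, 0, 7]},
  {"fingers": 0.085, "slide": [0, 0, 0], "dr": [0, 0, 14]},
  {"fingers": 0.085, "slide": [0, 0, 0], "dr": [0, 0, 20]},
  {"fingers": 0.085, "slide": [0, 0, 0], "dr": [0, 0, 20]},
  {"fingers": 0.085, "slide": [0, 0, 0], "dr": [0, 0, 20]},
])

```text
time_s: 10.3
ee_pos: [520.8, -224.9, 150.7]
eef_rot: [0.0, 0.999, -0.051, 0.0]
ft_force: [0.4, -0.2, 0.6]
width: 0.996
grasp_force: 0.0
```

>>> step_arm([
  {"fingers": 0.085, "slide": [-0.006, -0.03, 0], "dr": [0, 0, 0]},
  {"fingers": 0.085, "slide": [-0.013, -0.06, 0], "dr": [0, 0, 0]},
  {"fingers": 0.085, "slide": [-0.02, -0.09, 0], "dr": [0, 0, 0]},
  {"fingers": 0.085, "slide": [-0.028, -0.12, 0], "dr": [0, 0, 0]},
  {"fingers": 0.085, "slide": [-0.037, -0.15, 0], "dr": [0, 0, 0]},
])

```text
time_s: 10.72
ee_pos: [499.4, -70.5, 150.7]
eef_rot: [0.0, 0.999, -0.051, 0.0]
ft_force: [-0.1, -0.3, 0.4]
width: 0.997
grasp_force: 0.0
```

>>> step_arm([
  {"fingers": 0.085, "slide": [-0.006, -0.03, 0], "dr": [0, 0, 0]},
  {"fingers": 0.085, "slide": [-0.013, -0.06, 0], "dr": [0, 0, 0]},
  {"fingers": 0.085, "slide": [-0.02, -0.09, 0], "dr": [0, 0, 0]},
  {"fingers": 0.085, "slide": [-0.028, -0.12, 0], "dr": [0, 0, 0]},
  {"fingers": 0.085, "slide": [-0.037, -0.15, 0], "dr": [0, 0, 0]},
])

```text
time_s: 11.13
ee_pos: [478.3, 82.8, 150.8]
eef_rot: [-0.0, 0.999, -0.051, 0.001]
ft_force: [0.2, 0.0, 0.6]
width: 0.992
grasp_force: 0.0
```

>>> step_arm([
  {"fingers": 0.085, "slide": [-0.007, -0.03, 0], "dr": [0, 0, 0]},
  {"fingers": 0.085, "slide": [-0.015, -0.06, 0], "dr": [0, 0, 0]},
  {"fingers": 0.085, "slide": [-0.025, -0.1, 0], "dr": [0, 0, 0]},
  {"fingers": 0.085, "slide": [-0.037, -0.135, 0], "dr": [0, 0, 0]},
  {"fingers": 0.085, "slide": [-0.037, -0.149, 0], "dr": [0, 0, 0]},
])

```text
time_s: 11.55
ee_pos: [455.9, 236.9, 150.7]
eef_rot: [-0.001, 0.999, -0.05, -0.0]
ft_force: [-0.5, 0.4, 0.1]
width: 0.996
grasp_force: 0.0
```

```bash
python3 - <<'E'
from h import *
im,pz=snap("w4"); print(bot.read_state()["joints"].round(2))
E
```

```text
tcp [455.9 236.9 150.7] xm,ym [-111.9  448.1] az -5.68
[ 0.37 -0.11  2.03  0.    1.23  2.04]
```

View pics/w4.png

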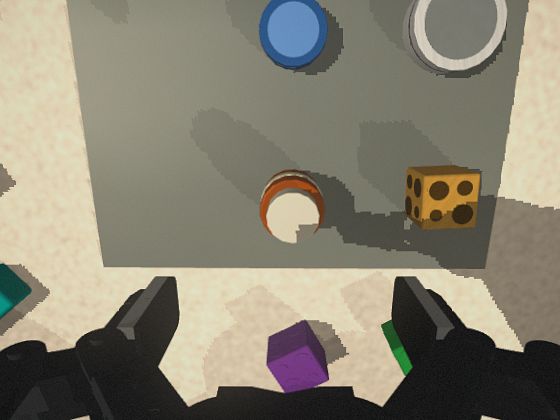

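The cap is at (293,216), well clear of the cube at (450,198), and the purple decoy is behind at (298,355).

```bash
python3 - <<'E'
from h import *
f=np.load("w4.npz"); pz=(f["R"],f["t"])
for n,uv,z in [("jar",(293,216),64),("cube",(450,198),44),("blue",(293,29),28),("silver",(459,24),30),("purp",(297,352),40)]:
    P=cast("wrist",uv,z,pz)[0]; print(n,mt(P).round(1),"slide x,y",((P-pz[1])@pz[0])[:2].round(1))
q=cast("wrist",[(423,168),(480,170),(477,228),(417,226)],44,pz); print([mt(p).round(1) for p in q])
E
```

```text
jar [-109.   443.4] slide x,y [2.9 4.9]
cube [-100.9  333.3] slide x,y [ 10.2 115.1]
blue [  8.5 444.2] slide x,y [120.4   4.9]
silver [ 12.7 335.7] slide x,y [123.9 113.4]
purp [-230.8  438. ] slide x,y [-118.9    9.5]
[array([-80.1, 354.7]), array([-81. , 315.1]), array([-122.9,  310.7]), array([-121.7,  354.3])]
```

>>> step_arm([
  {"fingers": 0.085, "slide": [0.0025, 0.004, 0], "dr": [0, 0, 0]},
  {"fingers": 0.085, "slide": [0.0025, 0.004, 0.02], "dr": [0, 0, 0]},
  {"fingers": 0.085, "slide": [0.0025, 0.004, 0.05], "dr": [0, 0, 0]},
  {"fingers": 0.085, "slide": [0.0025, 0.004, 0.075], "dr": [0, 0, 0]},
  {"fingers": 0.085, "slide": [0.0025, 0.004, 0.1], "dr": [0, 0, 0]},
])

```text
time_s: 12.02
ee_pos: [459.9, 227.3, 49.4]
eef_rot: [0.0, 0.999, -0.053, 0.0]
ft_force: [-0.4, -0.1, -0.2]
width: 1.0
grasp_force: 0.0
```

>>> step_arm([
  {"fingers": 0.085, "slide": [0, 0, 0.015], "dr": [0, 0, 0]},
  {"fingers": 0.085, "slide": [0, 0, 0.03], "dr": [0, 0, 0]},
  {"fingers": 0.085, "slide": [0, 0, 0.038], "dr": [0, 0, 0]},
  {"fingers": 0.085, "slide": [0, 0, 0.038], "dr": [0, 0, 0]},
  {"fingers": 0.085, "slide": [0, 0, 0.038], "dr": [0, 0, 0]},
])

```text
time_s: 12.43
ee_pos: [459.7, 228.2, 12.4]
eef_rot: [0.0, 0.999, -0.053, -0.0]
ft_force: [-0.1, -0.0, -0.0]
width: 0.992
grasp_force: 0.0
```

>>> step_arm([
  {"fingers": 0.035, "slide": [0, 0, 0], "dr": [0, 0, 0]},
  {"fingers": 0.035, "slide": [0, 0, 0], "dr": [0, 0, 0]},
  {"fingers": 0.035, "slide": [0, 0, 0], "dr": [0, 0, 0]},
  {"fingers": 0.035, "slide": [0, 0, 0], "dr": [0, 0, 0]},
  {"fingers": 0.035, "slide": [0, 0, 0], "dr": [0, 0, 0]},
], newtons=40)

```text
time_s: 12.85
ee_pos: [460.4, 229.6, 13.7]
eef_rot: [-0.0, 0.999, -0.052, 0.001]
ft_force: [0.8, -0.0, 4.2]
width: 0.528
grasp_force: 41.1
```

>>> step_arm([
  {"fingers": 0.035, "slide": [0, 0, 0], "dr": [0, 0, 0]},
  {"fingers": 0.035, "slide": [0, 0, -0.01], "dr": [0, 0, 0]},
  {"fingers": 0.035, "slide": [0, 0, -0.03], "dr": [0, 0, 0]},
  {"fingers": 0.035, "slide": [0, 0, -0.055], "dr": [0, 0, 0]},
  {"fingers": 0.035, "slide": [0, 0, -0.08], "dr": [0, 0, 0]},
])

```text
time_s: 13.27
ee_pos: [458.1, 228.8, 92.4]
eef_rot: [0.001, 0.999, -0.052, -0.001]
ft_force: [1.2, 0.3, -1.0]
width: 0.523
grasp_force: 41.1
```

>>> step_arm([
  {"fingers": 0.035, "slide": [0.005, 0.015, -0.01], "dr": [0, 0, 0]},
  {"fingers": 0.035, "slide": [0.016, 0.042, -0.015], "dr": [0, 0, 0]},
  {"fingers": 0.035, "slide": [0.029, 0.075, -0.015], "dr": [0, 0, 0]},
  {"fingers": 0.035, "slide": [0.042, 0.11, -0.015], "dr": [0, 0, 0]},
  {"fingers": 0.035, "slide": [0.056, 0.145, -0.015], "dr": [0, 0, 0]},
])

```text
time_s: 13.68
ee_pos: [499.4, 77.9, 107.6]
eef_rot: [-0.0, 0.999, -0.052, -0.0]
ft_force: [1.0, 1.7, -1.5]
width: 0.53
grasp_force: 41.1
```

>>> step_arm([
  {"fingers": 0.035, "slide": [0.014, 0.035, 0], "dr": [0, 0, 0]},
  {"fingers": 0.035, "slide": [0.028, 0.07, 0], "dr": [0, 0, 0]},
  {"fingers": 0.035, "slide": [0.042, 0.105, 0], "dr": [0, 0, 0]},
  {"fingers": 0.035, "slide": [0.056, 0.14, 0], "dr": [0, 0, 0]},
  {"fingers": 0.035, "slide": [0.068, 0.175, 0], "dr": [0, 0, 0]},
])

```text
time_s: 14.1
ee_pos: [549.0, -103.8, 107.4]
eef_rot: [-0.0, 0.999, -0.052, -0.0]
ft_force: [0.6, 0.5, -1.7]
width: 0.533
grasp_force: 41.1
```

>>> step_arm([
  {"fingers": 0.035, "slide": [0.014, 0.035, 0], "dr": [0, 0, 0]},
  {"fingers": 0.035, "slide": [0.028, 0.07, 0], "dr": [0, 0, 0]},
  {"fingers": 0.035, "slide": [0.04, 0.095, 0], "dr": [0, 0, 0]},
  {"fingers": 0.035, "slide": [0.047, 0.113, 0], "dr": [0, 0, 0]},
  {"fingers": 0.035, "slide": [0.049, 0.121, 0], "dr": [0, 0, 0]},
])

```text
time_s: 14.52
ee_pos: [585.3, -230.0, 107.3]
eef_rot: [0.0, 0.999, -0.054, -0.0]
ft_force: [0.1, 0.4, -0.8]
width: 0.528
grasp_force: 41.1
```

>>> step_arm([
  {"fingers": 0.035, "slide": [0, 0, 0], "dr": [0, 0, 0]},
  {"fingers": 0.035, "slide": [0, 0, 0], "dr": [0, 0, 0]},
  {"fingers": 0.035, "slide": [0, 0, 0], "dr": [0, 0, 0]},
  {"fingers": 0.035, "slide": [0, 0, 0], "dr": [0, 0, 0]},
  {"fingers": 0.035, "slide": [0, 0, 0], "dr": [0, 0, 0]},
])

```text
time_s: 14.93
ee_pos: [585.0, -226.2, 107.3]
eef_rot: [-0.0, 0.999, -0.052, -0.0]
ft_force: [0.1, -0.3, -1.0]
width: 0.529
grasp_force: 41.1
```

```bash
python3 - <<'E'
from h import *
im,pz=snap("w5")
E
```

```text
tcp [ 585.  -226.2  107.3] xm,ym [65.4  1.2] az -5.93
```

View pics/w5.png

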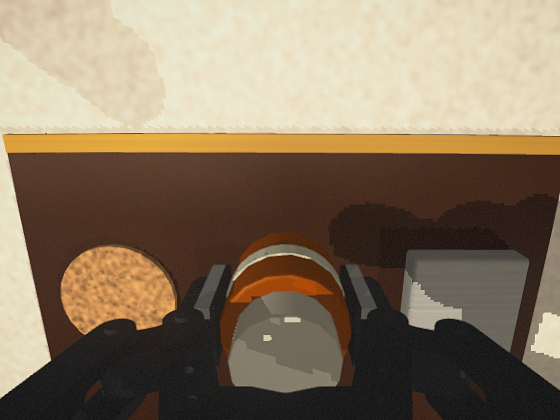

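The jar is held upright between coaster and block, just in front of the strip. I'll lower and release it.

>>> step_arm([
  {"fingers": 0.035, "slide": [0, 0, 0.02], "dr": [0, 0, 0]},
  {"fingers": 0.035, "slide": [0, 0, 0.045], "dr": [0, 0, 0]},
  {"fingers": 0.035, "slide": [0, 0, 0.07], "dr": [0, 0, 0]},
  {"fingers": 0.035, "slide": [0, 0, 0.086], "dr": [0, 0, 0]},
  {"fingers": 0.035, "slide": [0, 0, 0.092], "dr": [0, 0, 0]},
])

```text
time_s: 15.4
ee_pos: [582.9, -225.7, 13.5]
eef_rot: [-0.002, 0.999, -0.052, -0.003]
ft_force: [-16.1, 7.5, 30.1]
width: 0.526
grasp_force: 44.2
```

>>> step_arm([
  {"fingers": 0.035, "slide": [0, 0, 0.001], "dr": [0, 0, 0]},
  {"fingers": 0.035, "slide": [0, 0, 0.001], "dr": [0, 0, 0]},
  {"fingers": 0.06, "slide": [0, 0, 0.001], "dr": [0, 0, 0]},
  {"fingers": 0.08, "slide": [0, 0, 0.001], "dr": [0, 0, 0]},
  {"fingers": 0.08, "slide": [0, 0, 0.001], "dr": [0, 0, 0]},
])

```text
time_s: 15.82
ee_pos: [585.8, -227.7, 15.2]
eef_rot: [0.0, 0.999, -0.052, 0.001]
ft_force: [-0.9, -0.6, -0.2]
width: 0.922
grasp_force: 0.0
```

>>> step_arm([
  {"fingers": 0.08, "slide": [0, 0, -0.01], "dr": [0, 0, 0]},
  {"fingers": 0.08, "slide": [0, 0, -0.03], "dr": [0, 0, 0]},
  {"fingers": 0.08, "slide": [0, 0, -0.06], "dr": [0, 0, 0]},
  {"fingers": 0.085, "slide": [0, 0, -0.1], "dr": [0, 0, 0]},
  {"fingers": 0.085, "slide": [0, 0, -0.14], "dr": [0, 0, 0]},
])

```text
time_s: 16.23
ee_pos: [584.4, -227.2, 155.7]
eef_rot: [-0.0, 0.999, -0.052, -0.001]
ft_force: [1.6, -0.2, -0.0]
width: 0.996
grasp_force: 0.0
```

```bash
python3 - <<'E'
from h import *
im,pz=snap("w6")
E
```

```text
tcp [ 584.4 -227.2  155.7] xm,ym [65.   0.2] az -6.02
```

View pics/w6.png

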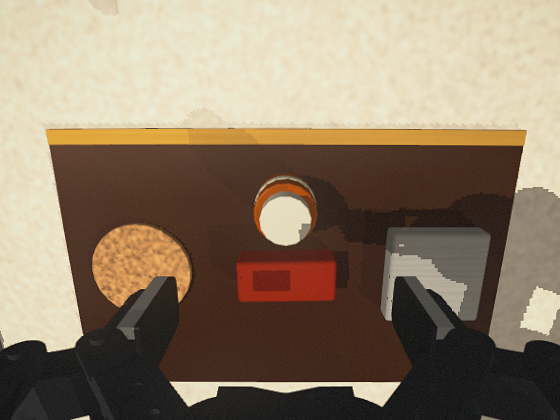

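The jar stands upright with its cap at (285,219), behind the bar at (286,278). Next is the cube.

>>> step_arm([
  {"fingers": 0.085, "slide": [-0.015, -0.03, 0], "dr": [0, 0, 0]},
  {"fingers": 0.085, "slide": [-0.032, -0.065, 0], "dr": [0, 0, 0]},
  {"fingers": 0.085, "slide": [-0.05, -0.1, 0], "dr": [0, 0, 0]},
  {"fingers": 0.085, "slide": [-0.068, -0.135, 0], "dr": [0, 0, 0]},
  {"fingers": 0.085, "slide": [-0.086, -0.17, 0], "dr": [0, 0, 0]},
])

```text
time_s: 16.7
ee_pos: [516.8, -48.2, 155.3]
eef_rot: [0.0, 0.999, -0.053, 0.001]
ft_force: [0.3, -0.6, -0.3]
width: 0.995
grasp_force: 0.0
```

>>> step_arm([
  {"fingers": 0.085, "slide": [-0.018, -0.035, 0], "dr": [0, 0, 0]},
  {"fingers": 0.085, "slide": [-0.036, -0.07, 0], "dr": [0, 0, 0]},
  {"fingers": 0.085, "slide": [-0.054, -0.105, 0], "dr": [0, 0, 0]},
  {"fingers": 0.085, "slide": [-0.07, -0.14, 0], "dr": [0, 0, 0]},
  {"fingers": 0.085, "slide": [-0.0805, -0.162, 0], "dr": [0, 0, 0]},
])

```text
time_s: 17.12
ee_pos: [453.2, 122.7, 155.3]
eef_rot: [-0.001, 0.999, -0.052, 0.001]
ft_force: [1.1, -0.1, -0.3]
width: 0.995
grasp_force: 0.0
```

>>> step_arm([
  {"fingers": 0.085, "slide": [0, 0, 0], "dr": [0, 0, 0]},
  {"fingers": 0.085, "slide": [0, 0, 0], "dr": [0, 0, 0]},
  {"fingers": 0.085, "slide": [0, 0, 0], "dr": [0, 0, 0]},
  {"fingers": 0.085, "slide": [0, 0, 0], "dr": [0, 0, 0]},
  {"fingers": 0.085, "slide": [0, 0, 0], "dr": [0, 0, 0]},
])

```text
time_s: 17.53
ee_pos: [454.8, 119.2, 154.5]
eef_rot: [0.0, 0.999, -0.053, 0.0]
ft_force: [0.6, -0.5, 0.5]
width: 0.993
grasp_force: 0.0
```

```bash
python3 - <<'E'
from h import *
im,pz=snap("w7")
E
```

```text
tcp [454.8 119.2 154.5] xm,ym [-100.5  330.9] az -6.12
```

View pics/w7.png

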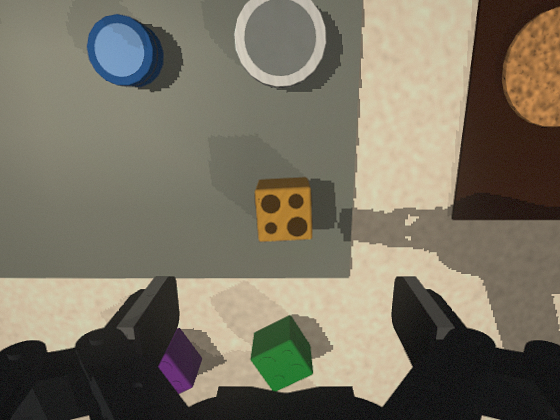

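The cube's top face is centred at about (285,214), with edges within a few degrees of the tool axes. The green decoy is about 100 mm behind at (282,352).

```bash
python3 - <<'E'
from h import *
f=np.load("w7.npz"); pz=(f["R"],f["t"])
for n,uv,z in [("cube",(285,214),44),("blue",(121,49),28),("silver",(281,40),30),("green",(282,352),40)]:
    P=cast("wrist",uv,z,pz)[0]; print(n,mt(P).round(1),"slide x,y",((P-pz[1])@pz[0])[:2].round(1))
E
```

```text
cube [-103.2  331.2] slide x,y [-2.7 -0.3]
blue [  9.  442.5] slide x,y [ 109.3 -111.7]
silver [ 13.6 333.8] slide x,y [114.  -3.]
green [-222.3  333.7] slide x,y [-121.8   -2.7]
```

>>> step_arm([
  {"fingers": 0.085, "slide": [0, 0, 0.02], "dr": [0, 0, 0]},
  {"fingers": 0.085, "slide": [0, 0, 0.045], "dr": [0, 0, 0]},
  {"fingers": 0.085, "slide": [0, 0, 0.07], "dr": [0, 0, 0]},
  {"fingers": 0.085, "slide": [0, 0, 0.09], "dr": [0, 0, 0]},
  {"fingers": 0.085, "slide": [0, 0, 0.1], "dr": [0, 0, 0]},
])

```text
time_s: 18.0
ee_pos: [452.6, 119.1, 51.4]
eef_rot: [0.0, 0.999, -0.053, -0.002]
ft_force: [-1.2, -0.5, -0.2]
width: 0.994
grasp_force: 0.0
```

>>> step_arm([
  {"fingers": 0.085, "slide": [-0.002, 0, 0.02], "dr": [0, 0, 0]},
  {"fingers": 0.085, "slide": [-0.002, 0, 0.035], "dr": [0, 0, 0]},
  {"fingers": 0.085, "slide": [-0.002, 0, 0.042], "dr": [0, 0, 0]},
  {"fingers": 0.085, "slide": [-0.002, 0, 0.042], "dr": [0, 0, 0]},
  {"fingers": 0.085, "slide": [-0.002, 0, 0.042], "dr": [0, 0, 0]},
])

```text
time_s: 18.42
ee_pos: [452.9, 120.1, 12.8]
eef_rot: [-0.0, 0.999, -0.053, 0.0]
ft_force: [-0.3, -0.7, 0.8]
width: 0.996
grasp_force: 0.0
```

>>> step_arm([
  {"fingers": 0.025, "slide": [0, 0, 0], "dr": [0, 0, 0]},
  {"fingers": 0.025, "slide": [0, 0, 0], "dr": [0, 0, 0]},
  {"fingers": 0.025, "slide": [0, 0, 0], "dr": [0, 0, 0]},
  {"fingers": 0.025, "slide": [0, 0, 0], "dr": [0, 0, 0]},
  {"fingers": 0.025, "slide": [0, 0, 0], "dr": [0, 0, 0]},
], newtons=60)

```text
time_s: 18.83
ee_pos: [453.5, 120.5, 13.6]
eef_rot: [-0.0, 0.999, -0.052, 0.001]
ft_force: [-0.3, -0.2, 5.2]
width: 0.463
grasp_force: 60.4
```

>>> step_arm([
  {"fingers": 0.025, "slide": [0, 0, 0], "dr": [0, 0, 0]},
  {"fingers": 0.025, "slide": [0, 0, 0], "dr": [0, 0, 0]},
  {"fingers": 0.025, "slide": [0, 0, 0], "dr": [0, 0, 0]},
  {"fingers": 0.025, "slide": [0, 0, 0], "dr": [0, 0, 0]},
  {"fingers": 0.025, "slide": [0, 0, 0], "dr": [0, 0, 0]},
])

```text
time_s: 19.25
ee_pos: [453.4, 120.5, 13.6]
eef_rot: [-0.0, 0.999, -0.052, 0.001]
ft_force: [-1.3, -0.1, 6.2]
width: 0.459
grasp_force: 60.5
```

>>> step_arm([
  {"fingers": 0.025, "slide": [0, 0, -0.01], "dr": [0, 0, 0]},
  {"fingers": 0.025, "slide": [0, 0, -0.03], "dr": [0, 0, 0]},
  {"fingers": 0.025, "slide": [0, 0, -0.06], "dr": [0, 0, 0]},
  {"fingers": 0.025, "slide": [0, 0, -0.09], "dr": [0, 0, 0]},
  {"fingers": 0.025, "slide": [0, 0, -0.12], "dr": [0, 0, 0]},
])

```text
time_s: 19.67
ee_pos: [450.7, 120.1, 132.4]
eef_rot: [0.0, 0.999, -0.052, -0.002]
ft_force: [0.5, 1.4, -5.1]
width: 0.464
grasp_force: 60.1
```

>>> step_arm([
  {"fingers": 0.025, "slide": [0.003, 0.015, 0], "dr": [0, 0, 0]},
  {"fingers": 0.025, "slide": [0.009, 0.042, 0], "dr": [0, 0, 0]},
  {"fingers": 0.025, "slide": [0.017, 0.075, 0], "dr": [0, 0, 0]},
  {"fingers": 0.025, "slide": [0.025, 0.11, 0], "dr": [0, 0, 0]},
  {"fingers": 0.025, "slide": [0.033, 0.145, 0], "dr": [0, 0, 0]},
])

```text
time_s: 20.08
ee_pos: [468.8, -28.3, 131.6]
eef_rot: [-0.0, 0.999, -0.052, -0.001]
ft_force: [0.3, -0.2, -4.1]
width: 0.462
grasp_force: 60.3
```

>>> step_arm([
  {"fingers": 0.025, "slide": [0.008, 0.035, 0], "dr": [0, 0, 0]},
  {"fingers": 0.025, "slide": [0.016, 0.07, 0], "dr": [0, 0, 0]},
  {"fingers": 0.025, "slide": [0.024, 0.105, 0], "dr": [0, 0, 0]},
  {"fingers": 0.025, "slide": [0.032, 0.14, 0], "dr": [0, 0, 0]},
  {"fingers": 0.025, "slide": [0.04, 0.175, 0], "dr": [0, 0, 0]},
])

```text
time_s: 20.5
ee_pos: [490.2, -206.8, 131.4]
eef_rot: [-0.001, 0.999, -0.053, -0.001]
ft_force: [1.6, 0.4, -3.4]
width: 0.46
grasp_force: 60.3
```

>>> step_arm([
  {"fingers": 0.025, "slide": [0.008, 0.035, 0], "dr": [0, 0, 0]},
  {"fingers": 0.025, "slide": [0.016, 0.07, 0], "dr": [0, 0, 0]},
  {"fingers": 0.025, "slide": [0.023, 0.105, 0], "dr": [0, 0, 0]},
  {"fingers": 0.025, "slide": [0.028, 0.125, 0], "dr": [0, 0, 0]},
  {"fingers": 0.025, "slide": [0.03, 0.1356, 0], "dr": [0, 0, 0]},
])

```text
time_s: 20.92
ee_pos: [506.2, -345.8, 131.4]
eef_rot: [-0.0, 0.999, -0.054, -0.001]
ft_force: [-0.5, 0.9, -3.4]
width: 0.462
grasp_force: 60.5
```

>>> step_arm([
  {"fingers": 0.025, "slide": [0, 0, 0.02], "dr": [0, 0, 0]},
  {"fingers": 0.025, "slide": [0, 0, 0.04], "dr": [0, 0, 0]},
  {"fingers": 0.025, "slide": [0, 0, 0.06], "dr": [0, 0, 0]},
  {"fingers": 0.025, "slide": [0, 0, 0.06], "dr": [0, 0, 0]},
  {"fingers": 0.025, "slide": [0, 0, 0.06], "dr": [0, 0, 0]},
])

```text
time_s: 21.33
ee_pos: [505.5, -341.7, 70.2]
eef_rot: [-0.002, 0.999, -0.052, -0.002]
ft_force: [-0.0, -0.6, -3.7]
width: 0.461
grasp_force: 60.4
```

```bash
python3 - <<'E'
from h import *
im,pz=snap("w8")
E
```

```text
tcp [ 505.5 -341.7   70.2] xm,ym [  -1.4 -122. ] az -5.99
```

>>> step_arm([
  {"fingers": 0.025, "slide": [0.002, 0.0015, 0.012], "dr": [0, 0, 0]},
  {"fingers": 0.025, "slide": [0.002, 0.0015, 0.024], "dr": [0, 0, 0]},
  {"fingers": 0.025, "slide": [0.002, 0.0015, 0.031], "dr": [0, 0, 0]},
  {"fingers": 0.025, "slide": [0.002, 0.0015, 0.035], "dr": [0, 0, 0]},
  {"fingers": 0.025, "slide": [0.002, 0.0015, 0.035], "dr": [0, 0, 0]},
])

```text
time_s: 21.8
ee_pos: [507.9, -344.4, 35.5]
eef_rot: [-0.001, 0.999, -0.052, -0.001]
ft_force: [0.6, 0.2, -4.0]
width: 0.462
grasp_force: 60.5
```

>>> step_arm([
  {"fingers": 0.025, "slide": [0, 0, 0], "dr": [0, 0, 0]},
  {"fingers": 0.065, "slide": [0, 0, 0], "dr": [0, 0, 0]},
  {"fingers": 0.065, "slide": [0, 0, 0], "dr": [0, 0, 0]},
  {"fingers": 0.065, "slide": [0, 0, 0], "dr": [0, 0, 0]},
  {"fingers": 0.065, "slide": [0, 0, 0], "dr": [0, 0, 0]},
])

```text
time_s: 22.22
ee_pos: [509.7, -345.9, 38.7]
eef_rot: [0.001, 0.999, -0.052, 0.001]
ft_force: [-0.2, 0.2, 0.6]
width: 0.764
grasp_force: 0.0
```

>>> step_arm([
  {"fingers": 0.065, "slide": [0, 0, -0.01], "dr": [0, 0, 0]},
  {"fingers": 0.065, "slide": [0, 0, -0.035], "dr": [0, 0, 0]},
  {"fingers": 0.065, "slide": [0, 0, -0.06], "dr": [0, 0, 0]},
  {"fingers": 0.085, "slide": [0, 0, -0.09], "dr": [0, 0, 0]},
  {"fingers": 0.085, "slide": [0, 0, -0.12], "dr": [0, 0, 0]},
])

```text
time_s: 22.63
ee_pos: [508.7, -345.1, 159.3]
eef_rot: [0.0, 0.999, -0.053, 0.0]
ft_force: [0.5, 0.3, 0.6]
width: 0.989
grasp_force: 0.0
```

```bash
python3 - <<'E'
from h import *
im,pz=snap("w9")
E
```

```text
tcp [ 508.7 -345.1  159.3] xm,ym [   2.2 -125.1] az -6.02
```

View pics/w9.png

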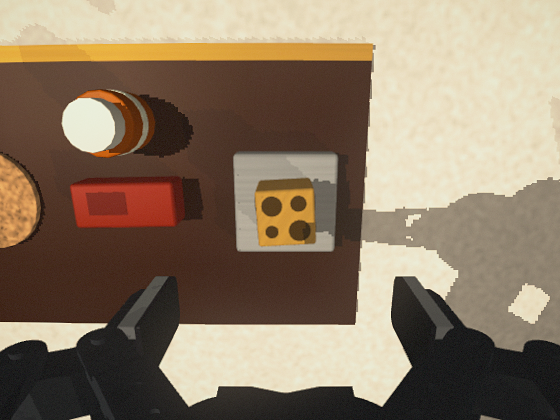

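The cube is standing on the block: its top face is centred near (286,218), and the block's top near (286,203) lower down, which is consistent with perspective. I'll check that numerically and go for the silver tin.

```bash
python3 - <<'E'
from h import *
f=np.load("w9.npz"); pz=(f["R"],f["t"])
for n,uv,z in [("cube",(286,217),64),("block",(285.5,202),24),("bar",(127,204),32),("jar",(95,127),64)]:
    print(n,mt(cast("wrist",uv,z,pz)[0]).round(1))
E
```

```text
cube [   1.8 -125.5]
block [   2.  -125.2]
bar [ 2.4 -4.6]
jar [61.2 -4.3]
```

>>> step_arm([
  {"fingers": 0.085, "slide": [0.001, -0.03, 0], "dr": [0, 0, 0]},
  {"fingers": 0.085, "slide": [0.001, -0.065, 0], "dr": [0, 0, 0]},
  {"fingers": 0.085, "slide": [0.002, -0.1, 0], "dr": [0, 0, 0]},
  {"fingers": 0.085, "slide": [0.003, -0.135, 0], "dr": [0, 0, 0]},
  {"fingers": 0.085, "slide": [0.004, -0.17, 0], "dr": [0, 0, 0]},
])

```text
time_s: 23.1
ee_pos: [530.9, -175.3, 158.5]
eef_rot: [0.0, 0.999, -0.053, 0.001]
ft_force: [-0.3, -0.5, -1.0]
width: 0.994
grasp_force: 0.0
```

>>> step_arm([
  {"fingers": 0.085, "slide": [0.001, -0.035, 0], "dr": [0, 0, 0]},
  {"fingers": 0.085, "slide": [0.002, -0.07, 0], "dr": [0, 0, 0]},
  {"fingers": 0.085, "slide": [0.003, -0.105, 0], "dr": [0, 0, 0]},
  {"fingers": 0.085, "slide": [0.004, -0.14, 0], "dr": [0, 0, 0]},
  {"fingers": 0.085, "slide": [0.004, -0.175, 0], "dr": [0, 0, 0]},
])

```text
time_s: 23.52
ee_pos: [553.4, -1.3, 158.6]
eef_rot: [0.0, 0.999, -0.053, 0.001]
ft_force: [0.9, 0.2, -0.0]
width: 0.994
grasp_force: 0.0
```

>>> step_arm([
  {"fingers": 0.085, "slide": [0.001, -0.035, 0], "dr": [0, 0, 0]},
  {"fingers": 0.085, "slide": [0.002, -0.07, 0], "dr": [0, 0, 0]},
  {"fingers": 0.085, "slide": [0.003, -0.1, 0], "dr": [0, 0, 0]},
  {"fingers": 0.085, "slide": [0.003, -0.1145, 0], "dr": [0, 0, 0]},
  {"fingers": 0.085, "slide": [0.003, -0.1145, 0], "dr": [0, 0, 0]},
])

```text
time_s: 23.93
ee_pos: [568.3, 113.1, 158.2]
eef_rot: [-0.0, 0.999, -0.051, 0.001]
ft_force: [-0.2, -0.3, 0.3]
width: 0.994
grasp_force: 0.0
```

>>> step_arm([
  {"fingers": 0.085, "slide": [0, 0, 0.02], "dr": [0, 0, 0]},
  {"fingers": 0.085, "slide": [0, 0, 0.045], "dr": [0, 0, 0]},
  {"fingers": 0.085, "slide": [0, 0, 0.07], "dr": [0, 0, 0]},
  {"fingers": 0.085, "slide": [0, 0, 0.08], "dr": [0, 0, 0]},
  {"fingers": 0.085, "slide": [0, 0, 0.08], "dr": [0, 0, 0]},
])

```text
time_s: 24.35
ee_pos: [565.7, 109.2, 74.3]
eef_rot: [0.001, 0.999, -0.053, -0.003]
ft_force: [-0.5, 0.3, 0.9]
width: 0.991
grasp_force: 0.0
```

```bash
python3 - <<'E'
from h import *
im,pz=snap("w10")
hs=cv2.cvtColor(im,cv2.COLOR_BGR2HSV)
for lo in (120,150):
  for c in blobs(im,(0,0,lo),(179,50,255),(170,60,400,330),800)[:2]:
    (u,v),r=cv2.minEnclosingCircle(c); print(lo,u,v,r,mt(cast("wrist",(u,v),30,pz)[0]).round(1))
E
```

```text
tcp [565.7 109.2  74.3] xm,ym [ 10.7 332.7] az -6.08
120 276.06793212890625 183.9882354736328 125.9874038696289 [ 43.3 337.5]
120 281.5801086425781 232.61886596679688 57.410587310791016 [ 16.8 334.7]
150 281.4673767089844 232.04193115234375 56.75711441040039 [ 17.1 334.8]
150 384.0 103.5 34.00377655029297 [ 83.2 284.8]
```

View pics/w10.png

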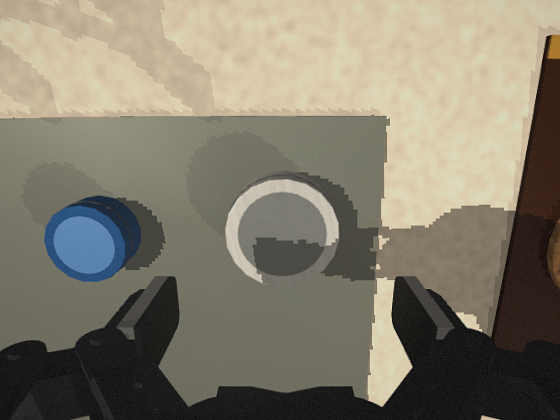

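The tin's top ring is centred near (282,234), between the fingers. The blue tin is at (85,245), clear of the left finger.

>>> step_arm([
  {"fingers": 0.085, "slide": [0.004, -0.002, 0.01], "dr": [0, 0, 0]},
  {"fingers": 0.085, "slide": [0.004, -0.002, 0.03], "dr": [0, 0, 0]},
  {"fingers": 0.085, "slide": [0.004, -0.002, 0.05], "dr": [0, 0, 0]},
  {"fingers": 0.085, "slide": [0.004, -0.002, 0.065], "dr": [0, 0, 0]},
  {"fingers": 0.085, "slide": [0.004, -0.002, 0.069], "dr": [0, 0, 0]},
])

```text
time_s: 24.82
ee_pos: [571.7, 111.8, 6.9]
eef_rot: [0.0, 0.999, -0.053, -0.001]
ft_force: [-0.8, -0.2, -0.3]
width: 0.998
grasp_force: 0.0
```

>>> step_arm([
  {"fingers": 0.085, "slide": [0, 0, 0], "dr": [0, 0, 0]},
  {"fingers": 0.05, "slide": [0, 0, 0], "dr": [0, 0, 0]},
  {"fingers": 0.05, "slide": [0, 0, 0], "dr": [0, 0, 0]},
  {"fingers": 0.05, "slide": [0, 0, 0], "dr": [0, 0, 0]},
  {"fingers": 0.05, "slide": [0, 0, 0], "dr": [0, 0, 0]},
], newtons=45)

```text
time_s: 25.23
ee_pos: [574.2, 112.3, 10.7]
eef_rot: [-0.0, 0.999, -0.052, 0.002]
ft_force: [-0.1, -0.4, 5.4]
width: 0.702
grasp_force: 49.4
```

>>> step_arm([
  {"fingers": 0.05, "slide": [0, 0, 0], "dr": [0, 0, 0]},
  {"fingers": 0.05, "slide": [0, 0, 0], "dr": [0, 0, 0]},
  {"fingers": 0.05, "slide": [0, 0, 0], "dr": [0, 0, 0]},
  {"fingers": 0.05, "slide": [0, 0, 0], "dr": [0, 0, 0]},
  {"fingers": 0.05, "slide": [0, 0, 0], "dr": [0, 0, 0]},
])

```text
time_s: 25.65
ee_pos: [574.2, 112.3, 10.7]
eef_rot: [-0.0, 0.999, -0.052, 0.002]
ft_force: [-0.5, -0.6, 7.1]
width: 0.704
grasp_force: 49.4
```

>>> step_arm([
  {"fingers": 0.05, "slide": [0, 0, -0.01], "dr": [0, 0, 0]},
  {"fingers": 0.05, "slide": [0, 0, -0.03], "dr": [0, 0, 0]},
  {"fingers": 0.05, "slide": [0, 0, -0.06], "dr": [0, 0, 0]},
  {"fingers": 0.05, "slide": [0, 0, -0.09], "dr": [0, 0, 0]},
  {"fingers": 0.05, "slide": [0, 0, -0.1], "dr": [0, 0, 0]},
])

```text
time_s: 26.07
ee_pos: [574.6, 112.5, 113.6]
eef_rot: [-0.001, 0.999, -0.052, 0.004]
ft_force: [1.3, 0.3, 0.4]
width: 0.708
grasp_force: 49.0
```

>>> step_arm([
  {"fingers": 0.05, "slide": [-0.002, 0.02, 0], "dr": [0, 0, 0]},
  {"fingers": 0.05, "slide": [-0.005, 0.055, 0], "dr": [0, 0, 0]},
  {"fingers": 0.05, "slide": [-0.008, 0.095, 0], "dr": [0, 0, 0]},
  {"fingers": 0.05, "slide": [-0.01, 0.13, 0], "dr": [0, 0, 0]},
  {"fingers": 0.05, "slide": [-0.012, 0.165, 0], "dr": [0, 0, 0]},
])

```text
time_s: 26.48
ee_pos: [541.7, -51.9, 107.6]
eef_rot: [-0.0, 0.999, -0.052, -0.001]
ft_force: [0.4, -0.3, -1.2]
width: 0.708
grasp_force: 49.1
```

>>> step_arm([
  {"fingers": 0.05, "slide": [-0.002, 0.03, 0.01], "dr": [0, 0, 0]},
  {"fingers": 0.05, "slide": [-0.003, 0.047, 0.03], "dr": [0, 0, 0]},
  {"fingers": 0.05, "slide": [-0.003, 0.047, 0.05], "dr": [0, 0, 0]},
  {"fingers": 0.05, "slide": [-0.003, 0.047, 0.06], "dr": [0, 0, 0]},
  {"fingers": 0.05, "slide": [-0.003, 0.047, 0.06], "dr": [0, 0, 0]},
])

```text
time_s: 26.9
ee_pos: [532.1, -96.4, 44.7]
eef_rot: [-0.001, 0.999, -0.053, -0.003]
ft_force: [0.1, 0.3, -2.9]
width: 0.704
grasp_force: 49.1
```

>>> step_arm([
  {"fingers": 0.05, "slide": [0, 0, 0], "dr": [0, 0, 0]},
  {"fingers": 0.05, "slide": [0, 0, 0], "dr": [0, 0, 0]},
  {"fingers": 0.05, "slide": [0, 0, 0], "dr": [0, 0, 0]},
  {"fingers": 0.05, "slide": [0, 0, 0], "dr": [0, 0, 0]},
  {"fingers": 0.05, "slide": [0, 0, 0], "dr": [0, 0, 0]},
])

```text
time_s: 27.32
ee_pos: [535.8, -96.9, 49.4]
eef_rot: [0.0, 0.999, -0.052, 0.001]
ft_force: [0.0, -0.0, -0.7]
width: 0.708
grasp_force: 49.1
```

```bash
python3 - <<'E'
from h import *
im,pz=snap("w11")
E
```

```text
tcp [535.8 -96.9  49.4] xm,ym [  2.9 124.6] az -5.97
```

View pics/w11.png

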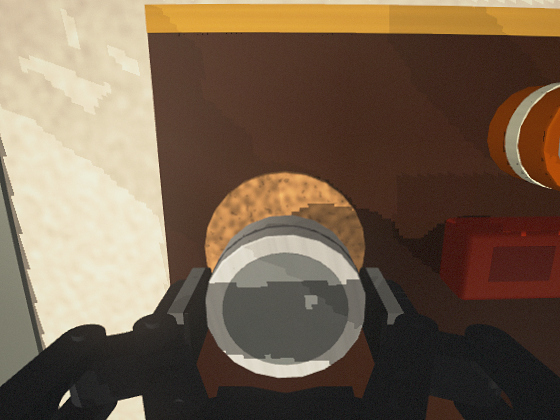

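The tin is held over the coaster, with its top ring spanning (205–365, 233–378). The coaster's far edge is at row 172 and its sides at columns 205 and 365.

```bash
python3 - <<'E'
from h import *
f=np.load("w11.npz"); pz=(f["R"],f["t"])
for n,uv,z in [("tinL",(205,306),68.7),("tinR",(365,304),68.7),("tinT",(286,233),68.7),("tinB",(286,378),68.7),("cT",(285,172),10),("cL",(205,245),10),("cR",(365,245),10)]:
    print(n,mt(cast("wrist",uv,z,pz)[0]).round(1))
E
```

```text
tinL [  2.  154.9]
tinR [ 2.9 94.8]
tinT [ 31.1 124.6]
tinB [-30.6 124.4]
cT [ 42.8 124.9]
cL [  3.9 167. ]
cR [ 4.1 82.6]
```

>>> step_arm([
  {"fingers": 0.05, "slide": [0, 0, 0.01], "dr": [0, 0, 0]},
  {"fingers": 0.05, "slide": [0, 0, 0.02], "dr": [0, 0, 0]},
  {"fingers": 0.05, "slide": [0, 0, 0.027], "dr": [0, 0, 0]},
  {"fingers": 0.05, "slide": [0, 0, 0.032], "dr": [0, 0, 0]},
  {"fingers": 0.05, "slide": [0, 0, 0.032], "dr": [0, 0, 0]},
])

```text
time_s: 27.78
ee_pos: [534.7, -97.0, 16.7]
eef_rot: [-0.0, 0.999, -0.052, -0.001]
ft_force: [-3.5, 1.4, 7.3]
width: 0.708
grasp_force: 49.9
```

>>> step_arm([
  {"fingers": 0.05, "slide": [0, 0, 0], "dr": [0, 0, 0]},
  {"fingers": 0.085, "slide": [0, 0, 0], "dr": [0, 0, 0]},
  {"fingers": 0.085, "slide": [0, 0, 0], "dr": [0, 0, 0]},
  {"fingers": 0.085, "slide": [0, 0, 0], "dr": [0, 0, 0]},
  {"fingers": 0.085, "slide": [0, 0, 0], "dr": [0, 0, 0]},
])

```text
time_s: 28.2
ee_pos: [534.9, -97.1, 15.9]
eef_rot: [-0.0, 0.999, -0.052, -0.0]
ft_force: [-0.2, 0.1, -0.6]
width: 0.995
grasp_force: 0.0
```

>>> step_arm([
  {"fingers": 0.085, "slide": [0, 0, -0.01], "dr": [0, 0, 0]},
  {"fingers": 0.085, "slide": [0, 0, -0.03], "dr": [0, 0, 0]},
  {"fingers": 0.085, "slide": [0, 0, -0.06], "dr": [0, 0, 0]},
  {"fingers": 0.085, "slide": [0, 0, -0.1], "dr": [0, 0, 0]},
  {"fingers": 0.085, "slide": [0, 0, -0.13], "dr": [0, 0, 0]},
])

```text
time_s: 28.62
ee_pos: [535.5, -97.2, 149.5]
eef_rot: [0.0, 0.999, -0.052, 0.001]
ft_force: [1.4, -0.2, 0.8]
width: 0.997
grasp_force: 0.0
```

```bash
python3 - <<'E'
from h import *
im,pz=snap("w12")
for c in blobs(im,(0,0,110),(179,60,255),(200,100,370,330),800)[:2]:
    (u,v),r=cv2.minEnclosingCircle(c); print(u,v,r,cv2.boundingRect(c),mt(cast("wrist",(u,v),36,pz)[0]).round(1))
E
```

```text
tcp [535.5 -97.2 149.5] xm,ym [  2.6 124.2] az -6.02
285.0434875488281 210.95440673828125 43.13991165161133 (243, 169, 85, 85) [  1.5 124.4]
205.5 237.0 92.16435241699219 (200, 145, 12, 185) [-18.5 183.1]
```

>>> step_arm([
  {"fingers": 0.085, "slide": [0.001, -0.025, 0], "dr": [0, 0, 0]},
  {"fingers": 0.085, "slide": [0.002, -0.06, 0], "dr": [0, 0, 0]},
  {"fingers": 0.085, "slide": [0.002, -0.095, 0], "dr": [0, 0, 0]},
  {"fingers": 0.085, "slide": [0.003, -0.13, 0], "dr": [0, 0, 0]},
  {"fingers": 0.085, "slide": [0.003, -0.165, 0], "dr": [0, 0, 0]},
])

```text
time_s: 29.08
ee_pos: [555.5, 68.1, 147.0]
eef_rot: [-0.0, 0.999, -0.053, 0.001]
ft_force: [0.3, -0.6, -0.6]
width: 0.992
grasp_force: 0.0
```

>>> step_arm([
  {"fingers": 0.085, "slide": [0.001, -0.035, 0], "dr": [0, 0, 0]},
  {"fingers": 0.085, "slide": [0.002, -0.07, 0], "dr": [0, 0, 0]},
  {"fingers": 0.085, "slide": [0.003, -0.105, 0.02], "dr": [0, 0, 0]},
  {"fingers": 0.085, "slide": [0.003, -0.14, 0.045], "dr": [0, 0, 0]},
  {"fingers": 0.085, "slide": [0.003, -0.154, 0.065], "dr": [0, 0, 0]},
])

```text
time_s: 29.5
ee_pos: [574.9, 223.2, 81.5]
eef_rot: [-0.001, 0.999, -0.051, 0.001]
ft_force: [0.1, -0.6, -0.4]
width: 0.993
grasp_force: 0.0
```

>>> step_arm([
  {"fingers": 0.085, "slide": [0, 0, 0], "dr": [0, 0, 0]},
  {"fingers": 0.085, "slide": [0, 0, 0], "dr": [0, 0, 0]},
  {"fingers": 0.085, "slide": [0, 0, 0], "dr": [0, 0, 0]},
  {"fingers": 0.085, "slide": [0, 0, 0], "dr": [0, 0, 0]},
  {"fingers": 0.085, "slide": [0, 0, 0], "dr": [0, 0, 0]},
])

```text
time_s: 29.92
ee_pos: [575.7, 218.6, 83.3]
eef_rot: [-0.0, 0.999, -0.053, 0.001]
ft_force: [-0.4, 1.0, -0.2]
width: 0.997
grasp_force: 0.0
```

```bash
python3 - <<'E'
from h import *
im,pz=snap("w13")
for vlo in (60,110,140):
  for c in blobs(im,(95,80,vlo),(120,255,255),(170,60,400,330),500)[:1]:
    (u,v),r=cv2.minEnclosingCircle(c); print(u,v,r,cv2.boundingRect(c),mt(cast("wrist",(u,v),28,pz)[0]).round(1))
E
```

```text
tcp [575.7 218.6  83.3] xm,ym [  9.1 442.6] az -6.11
282.9252014160156 231.86968994140625 41.33958053588867 (244, 191, 79, 82) [ 12.2 444.1]
282.79840087890625 235.2471466064453 39.29823684692383 (244, 199, 79, 74) [ 10.2 444.1]
281.65228271484375 233.77557373046875 31.371719360351562 (253, 207, 61, 54) [ 11.  444.8]
```

>>> step_arm([
  {"fingers": 0.085, "slide": [0.001, -0.0015, 0.015], "dr": [0, 0, 0]},
  {"fingers": 0.085, "slide": [0.001, -0.0015, 0.035], "dr": [0, 0, 0]},
  {"fingers": 0.085, "slide": [0.001, -0.0015, 0.055], "dr": [0, 0, 0]},
  {"fingers": 0.085, "slide": [0.001, -0.0015, 0.07], "dr": [0, 0, 0]},
  {"fingers": 0.085, "slide": [0.001, -0.0015, 0.076], "dr": [0, 0, 0]},
])

```text
time_s: 30.38
ee_pos: [573.5, 219.8, 1.7]
eef_rot: [0.001, 0.999, -0.053, -0.002]
ft_force: [0.3, -0.0, -1.1]
width: 0.991
grasp_force: 0.0
```

>>> step_arm([
  {"fingers": 0.085, "slide": [0, 0, 0], "dr": [0, 0, 0]},
  {"fingers": 0.035, "slide": [0, 0, 0], "dr": [0, 0, 0]},
  {"fingers": 0.035, "slide": [0, 0, 0], "dr": [0, 0, 0]},
  {"fingers": 0.035, "slide": [0, 0, 0], "dr": [0, 0, 0]},
  {"fingers": 0.035, "slide": [0, 0, 0], "dr": [0, 0, 0]},
], newtons=40)

```text
time_s: 30.8
ee_pos: [577.0, 221.2, 7.2]
eef_rot: [-0.001, 0.999, -0.052, 0.002]
ft_force: [0.8, -0.2, -0.4]
width: 0.524
grasp_force: 40.8
```

>>> step_arm([
  {"fingers": 0.035, "slide": [0, 0, 0], "dr": [0, 0, 0]},
  {"fingers": 0.035, "slide": [0, 0, 0], "dr": [0, 0, 0]},
  {"fingers": 0.035, "slide": [0, 0, 0], "dr": [0, 0, 0]},
  {"fingers": 0.035, "slide": [0, 0, 0], "dr": [0, 0, 0]},
  {"fingers": 0.035, "slide": [0, 0, 0], "dr": [0, 0, 0]},
])

```text
time_s: 31.22
ee_pos: [577.0, 221.2, 7.1]
eef_rot: [-0.0, 0.999, -0.052, 0.001]
ft_force: [0.3, -1.0, 6.1]
width: 0.521
grasp_force: 41.5
```

>>> step_arm([
  {"fingers": 0.035, "slide": [0, 0, -0.01], "dr": [0, 0, 0]},
  {"fingers": 0.035, "slide": [0, 0, -0.03], "dr": [0, 0, 0]},
  {"fingers": 0.035, "slide": [0, 0, -0.06], "dr": [0, 0, 0]},
  {"fingers": 0.035, "slide": [0, 0, -0.09], "dr": [0, 0, 0]},
  {"fingers": 0.035, "slide": [0, 0, -0.12], "dr": [0, 0, 0]},
])

```text
time_s: 31.63
ee_pos: [574.7, 220.7, 126.1]
eef_rot: [0.0, 0.999, -0.052, -0.001]
ft_force: [0.7, -0.4, -0.3]
width: 0.524
grasp_force: 41.1
```

>>> step_arm([
  {"fingers": 0.035, "slide": [-0.001, 0.02, 0], "dr": [0, 0, 0]},
  {"fingers": 0.035, "slide": [-0.002, 0.055, 0], "dr": [0, 0, 0]},
  {"fingers": 0.035, "slide": [-0.003, 0.09, 0], "dr": [0, 0, 0]},
  {"fingers": 0.035, "slide": [-0.004, 0.125, 0], "dr": [0, 0, 0]},
  {"fingers": 0.035, "slide": [-0.005, 0.16, 0], "dr": [0, 0, 0]},
])

```text
time_s: 32.05
ee_pos: [552.9, 61.1, 125.4]
eef_rot: [0.0, 0.999, -0.052, -0.0]
ft_force: [0.4, -0.1, -0.2]
width: 0.521
grasp_force: 41.1
```

>>> step_arm([
  {"fingers": 0.035, "slide": [-0.001, 0.035, 0], "dr": [0, 0, 0]},
  {"fingers": 0.035, "slide": [-0.002, 0.07, 0], "dr": [0, 0, 0]},
  {"fingers": 0.035, "slide": [-0.003, 0.105, 0], "dr": [0, 0, 0]},
  {"fingers": 0.035, "slide": [-0.004, 0.14, 0], "dr": [0, 0, 0]},
  {"fingers": 0.035, "slide": [-0.004, 0.161, 0], "dr": [0, 0, 0]},
])

```text
time_s: 32.47
ee_pos: [531.8, -100.1, 125.4]
eef_rot: [0.0, 0.999, -0.053, -0.0]
ft_force: [0.5, 0.7, -0.5]
width: 0.523
grasp_force: 41.1
```

>>> step_arm([
  {"fingers": 0.035, "slide": [0, 0, 0.02], "dr": [0, 0, 0]},
  {"fingers": 0.035, "slide": [0, 0, 0.04], "dr": [0, 0, 0]},
  {"fingers": 0.035, "slide": [0, 0, 0.045], "dr": [0, 0, 0]},
  {"fingers": 0.035, "slide": [0, 0, 0.045], "dr": [0, 0, 0]},
  {"fingers": 0.035, "slide": [0, 0, 0.045], "dr": [0, 0, 0]},
])

```text
time_s: 32.88
ee_pos: [532.8, -97.1, 80.5]
eef_rot: [-0.0, 0.999, -0.052, -0.0]
ft_force: [-0.2, 0.1, -0.2]
width: 0.524
grasp_force: 41.1
```

```bash
python3 - <<'E'
from h import *
im,pz=snap("w14")
for c in blobs(im,(95,80,60),(120,255,255),(170,60,400,400),500)[:1]:
    print(cv2.boundingRect(c))
E
```

```text
tcp [532.8 -97.1  80.5] xm,ym [-1.000e-01  1.241e+02] az -5.99
(225, 244, 120, 115)
```

View pics/w14.png

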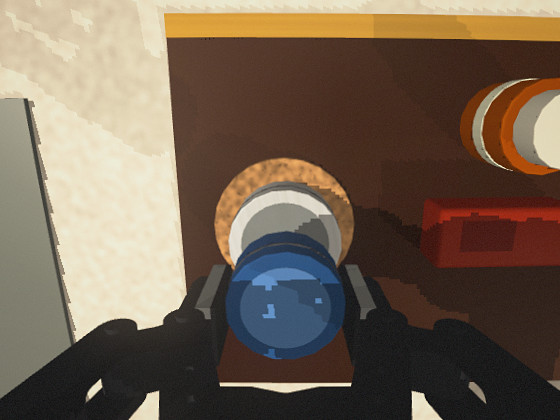

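The blue tin is held over the silver tin, which sits centred on the coaster. I'll check numerically from here on, because I have now viewed 15 pictures, one over the limit of 14.

```bash
python3 - <<'E'
from h import *
f=np.load("w14.npz"); pz=(f["R"],f["t"])
for n,uv,z in [("bB",(285,358),101.4),("bL",(225.5,302),101.4),("bR",(344.5,302),101.4),("sT",(286,189),36),("sL",(229,245),36),("sR",(342,245),36),("cT",(285,158),10)]:
    print(n,mt(cast("wrist",uv,z,pz)[0]).round(1))
E
```

```text
bB [-22.8 124.3]
bL [  1.7 146.3]
bR [  1.8 102.4]
sT [ 30.  123.9]
sL [ -1.1 154.7]
sR [-1.  93.5]
cT [ 42.5 124.4]
```

>>> step_arm([
  {"fingers": 0.035, "slide": [-0.001, 0, 0.012], "dr": [0, 0, 0]},
  {"fingers": 0.035, "slide": [-0.001, 0, 0.024], "dr": [0, 0, 0]},
  {"fingers": 0.035, "slide": [-0.001, 0, 0.034], "dr": [0, 0, 0]},
  {"fingers": 0.035, "slide": [-0.001, 0, 0.04], "dr": [0, 0, 0]},
  {"fingers": 0.035, "slide": [-0.001, 0, 0.04], "dr": [0, 0, 0]},
])

```text
time_s: 33.35
ee_pos: [531.4, -97.1, 38.9]
eef_rot: [-0.0, 0.999, -0.052, -0.001]
ft_force: [0.5, 0.1, 0.1]
width: 0.521
grasp_force: 42.1
```

>>> step_arm([
  {"fingers": 0.035, "slide": [0, 0, 0], "dr": [0, 0, 0]},
  {"fingers": 0.07, "slide": [0, 0, 0], "dr": [0, 0, 0]},
  {"fingers": 0.07, "slide": [0, 0, 0], "dr": [0, 0, 0]},
  {"fingers": 0.07, "slide": [0, 0, 0], "dr": [0, 0, 0]},
  {"fingers": 0.07, "slide": [0, 0, 0], "dr": [0, 0, 0]},
])

```text
time_s: 33.77
ee_pos: [532.2, -97.3, 40.5]
eef_rot: [0.0, 0.999, -0.052, 0.0]
ft_force: [-0.0, 0.1, -0.3]
width: 0.818
grasp_force: 0.0
```

>>> step_arm([
  {"fingers": 0.07, "slide": [0, 0, -0.01], "dr": [0, 0, 0]},
  {"fingers": 0.07, "slide": [0, 0, -0.03], "dr": [0, 0, 0]},
  {"fingers": 0.07, "slide": [0, 0, -0.06], "dr": [0, 0, 0]},
  {"fingers": 0.085, "slide": [0, 0, -0.1], "dr": [0, 0, 0]},
  {"fingers": 0.085, "slide": [0, 0, -0.14], "dr": [0, 0, 0]},
])

```text
time_s: 34.18
ee_pos: [531.1, -97.1, 181.7]
eef_rot: [-0.0, 0.999, -0.052, -0.001]
ft_force: [1.7, -0.4, 0.3]
width: 0.998
grasp_force: 0.0
```

>>> step_arm([
  {"fingers": 0.085, "slide": [-0.02, 0.02, -0.02], "dr": [0, 0, 0]},
  {"fingers": 0.085, "slide": [-0.04, 0.05, -0.04], "dr": [0, 0, 0]},
  {"fingers": 0.085, "slide": [-0.05, 0.08, -0.06], "dr": [0, 0, 0]},
  {"fingers": 0.085, "slide": [-0.05, 0.1, -0.06], "dr": [0, 0, 0]},
  {"fingers": 0.085, "slide": [-0.05, 0.1, -0.06], "dr": [0, 0, 0]},
])

```text
time_s: 34.6
ee_pos: [471.8, -194.7, 243.7]
eef_rot: [0.002, 0.999, -0.054, 0.002]
ft_force: [0.5, 0.8, 0.1]
width: 0.997
grasp_force: 0.0
```

```bash
python3 - <<'E'
from h import *
im,pz=snap("w15")
def r(n,lo,hi,z,roi=(0,0,560,330),am=150):
    for c in blobs(im,lo,hi,roi,am)[:2]:
        (u,v),s,an=cv2.minAreaRect(c); P=cast("wrist",c[:,0],z,pz)[:,:2]; q=cv2.minAreaRect(P.astype(np.float32)); print(n,(round(u),round(v)),mt(np.array(q[0])).round(1),np.round(q[1],1),round(q[2],1))
r("blue60",(95,80,60),(120,255,255),60)
r("bar32",(0,140,50),(6,255,255),32)
r("cap64",(0,0,190),(179,60,255),64,(200,60,360,300))
r("cube64",(12,130,90),(25,255,255),64,(330,150,560,330))
r("silver36",(0,0,110),(179,60,255),36,(60,100,230,300))
E
```

```text
tcp [ 471.8 -194.7  243.7] xm,ym [-50.4  20.5] az -6.24
blue60 (169, 136) [ -2.4 121.1] [49.3 43.7] 83.5
bar32 (307, 129) [ 1.  -0.2] [80.5 36.5] 85.2
cap64 (280, 270) [-128.7   25.7] [155.7  60.5] 83.7
cap64 (308, 68) [51.8  0.7] [31.9 13.2] 83.9
cube64 (444, 152) [ -16.9 -119. ] [51.5  4.4] 84.0
silver36 (144, 200) [-73.6 168.7] [184.3 204.3] 83.2
silver36 (174, 132) [ -1.6 123.9] [60.8 61.5] 34.9
```

```bash
python3 - <<'E'
from h import *
im=cv2.imread("pics/w15.png"); f=np.load("w15.npz"); pz=(f["R"],f["t"])
def r(n,lo,hi,z,roi,am=100):
    for c in blobs(im,lo,hi,roi,am)[:3]:
        P=cast("wrist",c[:,0],z,pz)[:,:2]; q=cv2.minAreaRect(P.astype(np.float32)); print(n,cv2.boundingRect(c),mt(np.array(q[0])).round(1),np.round(q[1],1))
r("cap",(0,0,150),(179,80,255),64,(270,35,345,95))
r("cube",(10,110,60),(25,255,255),64,(400,90,500,180))
f=np.load("w6.npz"); print("w6 jar",mt(cast("wrist",(285,219),64,(f["R"],f["t"]))[0]).round(1))
s=bot.read_state(); print(s["time_s"],s["ft_force"])
E
```

```text
cap (288, 35, 42, 43) [61.2  0.8] [33.5 32. ]
cube (400, 90, 94, 90) [  -2.4 -119. ] [74. 76.]
w6 jar [64.2  0.5]
34.65 [0.61858201 1.14908981 0.0150207 ]
```

```bash
python3 -c "
from rig import bot
print(bot.hand_in())"
```

```text
the job is handed in; nothing more can be done
None
```

The job is done and handed in at about 35 s: cube on block, blue tin on silver tin on the coaster, bar and jar on the mat, each within about 4 mm of its target by my measurements; no score came back, and I viewed 15 pictures, one over the limit of 14.

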